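# Put the gel scraper away blade-down in the slotted block

### The job

The orange-handled gel scraper lies flat on the bench: first lay it flat side down in the blue sloping rest, blade down the slope against the foot stop and handle up, and let go of it. Then take it again by the raised handle, turn it upright and slide its blade down into the free slot of the white block, keeping hold of it until the blade is fully home, and let go. Leave the other things on the bench where they are.

Things in the scene. Friction and masses are not known exactly. Their poses are not given: they have to be found in the camera images.
- scraper: Gel scraper, 90 g, 210 mm long, at first flat on the bench, blade towards the robot. Origin on its flat underside at the shoulder between blade and handle; x runs from blade to handle, y across, z out of the top face. Steel blade: x -80 to 0, 36 wide, z 0 to 4 mm. Orange handle: x 0 to 130, 22 wide, z 0 to 16 mm. Balances near x = 12; grip it across the width at x 75 to 100.
- scraper_neck (a point): Point of the scraper at its shoulder, in the middle of the blade's thickness: 2 mm above scraper's origin along its z. Same axes as the scraper.
- rest: Blue sloping tool rest, fixed, foot 125 x 70 mm, origin at the centre of its underside. A ramp 58 wide rises at 45 degrees towards its +x: the surface starts at x -45, z 18 mm at a 14 mm high foot stop and is 125 mm long. Two 10 mm fences, 44 mm apart inside, guide the blade 4 to 64 mm up the slope. The scraper lies underside on the ramp, blade end at the stop.
- rest_seat (a point): Point on the ramp's surface, on its centre line, 80 mm up the slope from the stop: where the scraper's shoulder comes to lie; the outer 85 mm of its handle then stick out freely past the ramp's upper end. Axes of rest (level, not sloping).
- block: White slotted block, fixed, 110 (x) x 80 (y) x 95 mm (z), origin at the centre of its underside. Two slots open upwards, long in y: the free one at x = -22 mm (robot's side), 42 long, 8 wide, 86 mm deep, mouth chamfered 2 mm; the rear one at x = +30 holds the green tool.
- slot_mouth (a point): Centre of the free slot's mouth, level with the block's top, 95 mm above its underside. Axes of block: slot long in y, narrow in x. The scraper is home when the handle's shoulder sits on the block's top, handle standing up 130 mm; either face may look to the robot.
- green_tool: Shorter green-handled tool standing loose in the block's rear slot, not to be disturbed. Origin at its shoulder on the block's top; handle 15 (x) x 20 (y) mm rises 75 mm above it.
- amber_bottle: Bystander: amber bottle, 64 mm across, 140 tall, origin at the centre of its underside.
- beaker: Bystander: glass beaker, 70 mm across, 90 tall, origin at the centre of its underside.
- dish: Bystander: clear round dish, 60 mm across, 15 tall, origin at the centre of its underside.
- slide_box: Bystander: flat grey slide box, 90 x 180 x 33 mm, origin at the centre of its underside.
- jar: Bystander: small white jar with blue cap, 54 mm across, 65 tall, origin at the centre of its underside.
- marker: Bystander: black marker pen lying on the bench, 12 mm thick, about 120 mm long (x), origin underneath its middle.
There are look-alikes about, which are no part of the job. There is more than one size of the scraper; the job needs the middle-sized.

How it is judged:
On the way, in this order (a step that is already met when the one before it is completed fails the run):
1. the scraper lies in the sloping rest, blade down at the stop, handle up, and is let go (distance between scraper_neck and rest_seat below 0.015 m and angle between scraper's own x axis and vertical between 0.65 and 0.92 rad and angle between scraper's own z axis and vertical below 0.92 rad and contact force between the fingers and scraper below 0.1 N), for 0.2 s.
2. the scraper, still held, is down in the free slot to within 20 mm of home (horizontal distance between scraper_neck and slot_mouth below 0.008 m and z of scraper_neck in the frame of slot_mouth below 0.02 m and angle between scraper's own x axis and vertical below 0.2 rad and contact force between the fingers and scraper above 0.5 N), for 0.05 s.
At the end, for the whole second after the job is handed in: The scraper stands blade-down in the block's free slot, its shoulder within 4 mm of the block's top and 6 mm of the slot's centre, within 0.12 rad of upright and 0.15 rad of the slot's direction, released and at rest (horizontal distance between scraper_neck and slot_mouth below 0.006 m and z of scraper_neck in the frame of slot_mouth between -0.004 and 0.004 m and angle between scraper's own x axis and vertical below 0.12 rad and angle between the y axis of scraper and the y axis of block, either way round below 0.15 rad and linear speed of scraper below 0.02 m/s and contact force between the fingers and scraper below 0.1 N); the robot touches nothing.
It fails at once if the green tool is disturbed (moved over 15 mm) (distance of green_tool from where it was at the start of the episode above 0.015 m).
It fails at once if the bottle, beaker, slide box, dish, jar or marker is moved more than 30 mm (distance of any of amber_bottle, beaker, slide_box, dish, jar, marker from where it was at the start of the episode above 0.03 m).
It also fails if it takes over 64 s, if anything falls off the work surface, if the arm or the gripper's body presses on something with over 40 N, if the wrist force passes 120 N, or if a joint passes its speed limit or range.

### The arm

A 6-joint arm with a two-finger parallel gripper is mounted at the origin on the work surface. World frame = base frame: x ahead of the robot, y to its left, z up, the work surface at z = 0. Lengths are in m, angles in rad, forces in N, time in s.
With the tool pointing down it reaches from about 0.325 to 0.85 m from the base axis. Payload 4.4 kg.
Tool frame: the origin (TCP) lies at the very end of the fingers, on their centre line; the grasp point (between the pads) lies 19 mm behind it (robot.tcp_to_grasp is the distance from the TCP to the grasp point, in m); y points along the fingers, z is the direction in which the jaws open and shut, and the axes are right-handed (so a half turn about y gives the same grasp; the last joint's range is limited). The gripper opens to 94 mm and grips with 3 to 60 N. Pads are 16 mm wide; open, the fingers measure 119 mm over their backs; the gripper's body (75 mm by 177 mm) begins 78 mm behind the grasp point.
Start: joints at [0.963, 0.207, 1.542, -0, 1.393, -0.15], TCP at [0.254, 0.516, 0.205] pointing down, gripper open.
Joint ranges: [-2.73, 2.73], [-0.86, 2.22], [0.23, 2.46], [-1.11, 4.25], [0.08, 2.63], [-2.82, 2.82]. Speed limits (rad/s): [2.79, 2.79, 3.14, 3.14, 3.14, 3.14].

### API

Orientations are given as a rotation vector (axis times angle).
In Python, from cell import robot, grab_frame, workorder, models gives the robot as it stands.
- The arm moves only by the tool arm_command, never from a script. Its argument "commands" is a list that holds one entry, the list of rows, each a list of 7 numbers: the shift along the tool's x, y, z in cm, then the turn, a rotation vector about the tool's x, y, z in degrees, then the closure, from -1 (fully open) to 1 (shut). In form: [[[tx, ty, tz, wx, wy, wz, jaw], ...]]. A call has 1 to 12 rows; each row is the pose to reach, as a shift and turn from the pose commanded when the call began, along the tool's axes at that moment; what a row does not reach only later rows make up. A row lasts 1/12 s, in which the tool goes at most 41.7 mm and 7.16 degrees, less where a joint would pass 70% of its speed; a pose out of reach is approached as far as the arm can. A call with a gripper value outside its range is refused whole. The fingers move at their own pace and stop on an object; the grip force is fixed at half the most. Time passes only in rows, so rows that repeat a pose let the fingers close. It gives the time, the measured TCP pose, the force and the opening at its end, in the units of the state.
- robot.get_obs(): the state, without advancing time (a new reading comes with each control period).
- grab_frame(name): name is "scene" or "top" or "wrist"; returns a dict with "color" (480x640x3 uint8, blue, green, red), "fov_y" (degrees; the focal length in pixels is half the picture's height over the tangent of half this angle, whatever the lens; pixels are square), "cx", "cy" (the principal point, pixels), "R" (3x3) and "t" (3): a world point X has camera coordinates R X + t; the wrist camera has in their place "tool_from_camera" (4x4, takes a point from camera to tool coordinates, whose origin is the TCP and whose axes are the tool frame's). Camera axes: x right, y down, z forward; pixel columns grow to the right and rows downward; lengths in m; the calibration is good to about 2 mm. A picture is of the moment at which its call begins: read the wrist's pose just before it. There is no depth.
- workorder.close_job(): hands the job in, once; it reports no verdict.
Trained networks look in a picture, given as the dict that the camera call returned (one of the last four; its "shot" number tells which), for a name from the list of things; names that differ only in an ending like _2 or _b are one class to them, and where a whole thing is asked for, a point or a joint stands for the part that bears it (a point fixed in the world has none). Each returns a list of dicts, best first, with "conf" (0 to 1); they miss things now and then, are a little off and sometimes report something else, mostly with a low value. They report only what shows in the picture. A call takes as long as a camera call. They do not tell look-alikes from the thing itself.
- models.find_in(picture, name): "pixel" ([row, column] in pixels, amid what is visible of it).
The state is a dict: "time": time; "joint_pos": joint angles; "joint_vel": joint speeds; "effort": joint torques, N m; "position": TCP position; "tcp_rot": TCP orientation; "force": force on the tool from outside, world axes, zero at the start; "torque": the same for the moment, N m; "finger_gap": opening from 0.0 (shut) to 1.0 (fully open).
Only numpy, scipy, OpenCV 4.12 (cv2) and the standard library are available. Lean on these libraries where they do the work, as an engineer would, in place of code of your own. Each camera call takes 0.05 s, during which the arm holds its last target.

## Working session

There is one attempt and no reset: what is moved stays moved. The work goes in short steps, Python scripts to look and compute and a tool call to move; the robot and the scene stay as the last step left them, time stands still between calls to the robot, and variables do not carry over. Pictures are saved under pics/ and viewed, and the job is handed in when it is done.

Besides the shell and the picture viewer there is one more tool, called after "Request:" as name([rows], argument=value, ...), one row to a line, values as JSON. arm_command: Moves the arm, as the interface text tells. Its arguments: {"type":"object","properties":{"commands":{"type":"array"}},"required":["commands"]}

```bash
mkdir -p pics; ls; python3 - <<'E'
from cell import robot, grab_frame, workorder, models
import cv2
print(robot.get_obs())
for n in ["scene","top","wrist"]:
    f=grab_frame(n); cv2.imwrite(f"pics/{n}0.png",f["color"])
    print(n,{k:v for k,v in f.items() if k!="color"})
    for o in ["scraper","rest","block","green_tool"]:
        print(o,models.find_in(f,o))
E
```

```text
pics
{'time': 0.0, 'joint_pos': array([ 9.62494883e-01,  2.07410220e-01,  1.54291788e+00, -1.59606307e-05,
        1.39352650e+00, -1.50496725e-01]), 'joint_vel': array([ 2.18885733e-04,  8.12915200e-04,  5.01442090e-04, -2.06606709e-03,
       -8.31566667e-05, -1.56457044e-04]), 'effort': array([-7.80541050e-04, -3.70873976e+01, -2.81416690e+01,  6.96336036e-02,
        3.61615384e-02, -2.19455701e-04]), 'position': array([0.25368732, 0.51511578, 0.2043135 ]), 'tcp_rot': array([-1.54293674,  0.35974303, -0.35844036]), 'force': array([ 0.0953793 ,  0.50220231, -0.08466311]), 'torque': array([-0.03863503,  0.03285142, -0.0183565 ]), 'finger_gap': 0.9998528173834144}
scene {'fov_y': 44.11330749334573, 'cx': 320.0468213152019, 'cy': 231.91872032010147, 'R': array([[-6.71630635e-01,  7.40886111e-01, -2.45574816e-04],
       [ 5.25760505e-01,  4.76380640e-01, -7.04725036e-01],
       [-5.22004004e-01, -4.73444037e-01, -7.09480488e-01]]), 't': array([ 0.33653088, -0.24184531,  1.83458794]), 'shot': 1}
scraper [{'pixel': [232.8, 404.0], 'conf': 0.87}, {'pixel': [240.7, 309.2], 'conf': 0.7}]
[... 566 characters left out ...]
f': 0.56}]
rest [{'pixel': [263.7, 218.3], 'conf': 0.76}, {'pixel': [144.1, 387.6], 'conf': 0.18}]
block [{'pixel': [251.2, 434.2], 'conf': 0.78}]
green_tool [{'pixel': [230.3, 443.0], 'conf': 0.63}]
wrist {'fov_y': 62.42724286582612, 'cx': 322.14378757305764, 'cy': 239.6516963637935, 'tool_from_camera': array([[-1.79823705e-04,  9.74292589e-01,  2.25286306e-01,
        -6.59051411e-02],
       [ 6.02077415e-04, -2.25286163e-01,  9.74292452e-01,
        -1.79824509e-01],
       [ 9.99999803e-01,  3.10840675e-04, -5.46087770e-04,
         4.12209309e-04],
       [ 0.00000000e+00,  0.00000000e+00,  0.00000000e+00,
         1.00000000e+00]]), 'shot': 3}
scraper []
rest []
block []
green_tool []
```

View pics/top0.png

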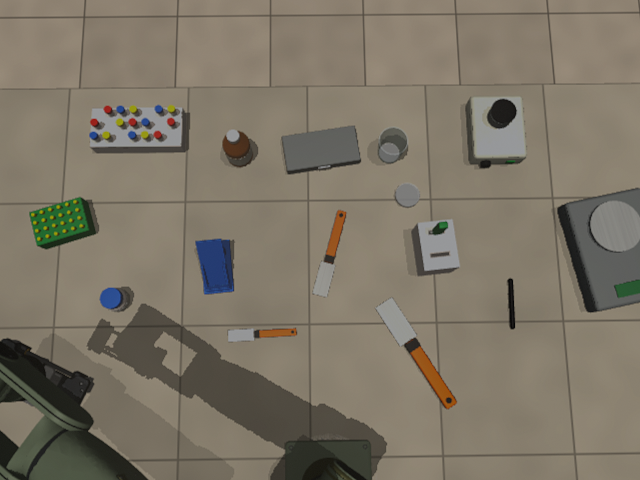

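View pics/scene0.png

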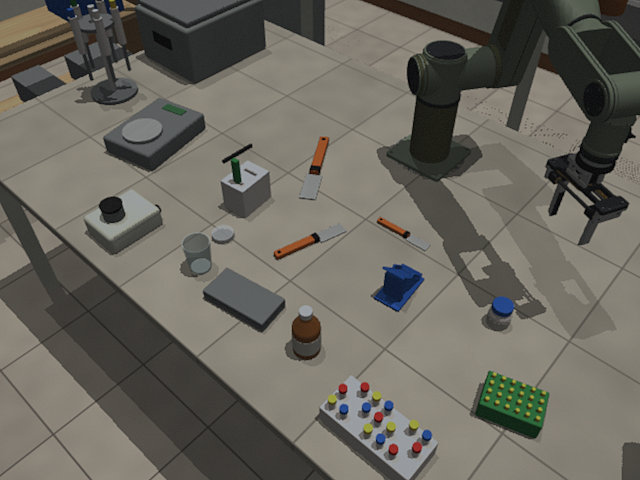

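```bash
cat > h.py <<'E'
import numpy as np, cv2
from cell import robot, grab_frame, workorder, models
from scipy.spatial.transform import Rotation as Rn
def K(f):
    F=240/np.tan(np.radians(f["fov_y"])/2); return np.array([[F,0,f["cx"]],[0,F,f["cy"]],[0,0,1]])
def ext(f,obs=None):
    if "R" in f: return f["R"],f["t"]
    T=np.eye(4);T[:3,:3]=Rn.from_rotvec(obs["tcp_rot"]).as_matrix();T[:3,3]=obs["position"]
    C=np.linalg.inv(T@f["tool_from_camera"]); return C[:3,:3],C[:3,3]
def proj(f,X,obs=None):
    R,t=ext(f,obs); c=(np.atleast_2d(X)@R.T+t)@K(f).T; return c[:,:2]/c[:,2:]   # col,row
def onplane(f,px,z,obs=None):  # px (col,row)
    R,t=ext(f,obs); d=R.T@np.linalg.inv(K(f))@np.array([px[0],px[1],1.]); o=-R.T@t
    return o+d*(z-o[2])/d[2]
def crop(f,r0,r1,c0,c1,s,name):
    cv2.imwrite(name,cv2.resize(f["color"][r0:r1,c0:c1],None,fx=s,fy=s,interpolation=cv2.INTER_CUBIC))
E
python3 - <<'E'
from h import *
f=grab_frame("top"); s=grab_frame("scene")
np.savez("cal.npz",**{a+k:v for a,g in(("t",f),("s",s)) for k,v in g.items()})
crop(f,190,350,180,380,4,"pics/t1.png")
crop(s,210,320,260,440,4,"pics/s1.png")
for nm,a,b in (("small",(229,336),(297,331)),("mid",(320,296),(341,211)),("big",(384,302),(450,405))):
    A=onplane(f,a,.003);B=onplane(f,b,.012);print(nm,A,B,np.linalg.norm(A-B))
E
```

```text
small [0.32898961 0.22714469 0.003     ] [0.33821331 0.06874561 0.012     ] 0.1589224496830548
mid [0.41949387 0.01434974 0.003     ] [ 0.62240141 -0.03867565  0.012     ] 0.20991464464367238
big [ 0.40359009 -0.13607615  0.003     ] [ 0.1678324 -0.2773483  0.012    ] 0.27499183044951836
```

View pics/t1.png

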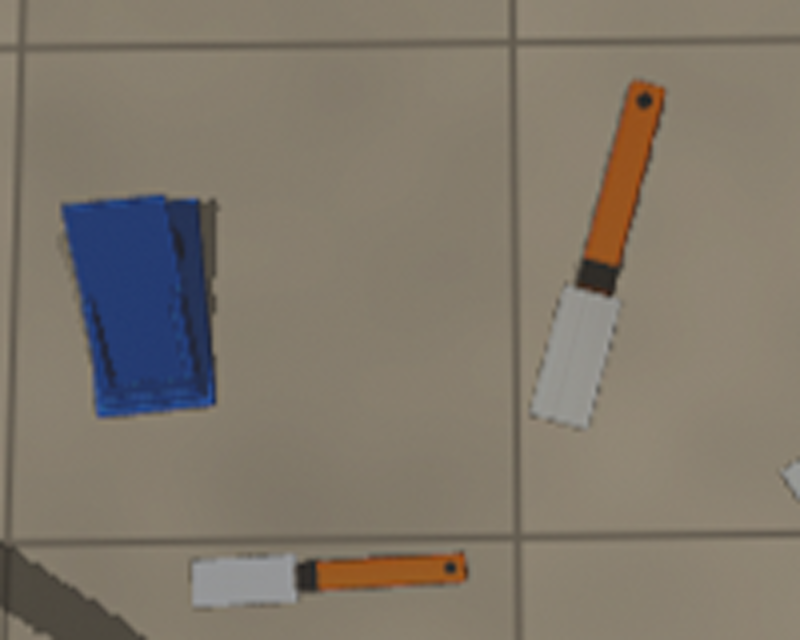

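View pics/s1.png

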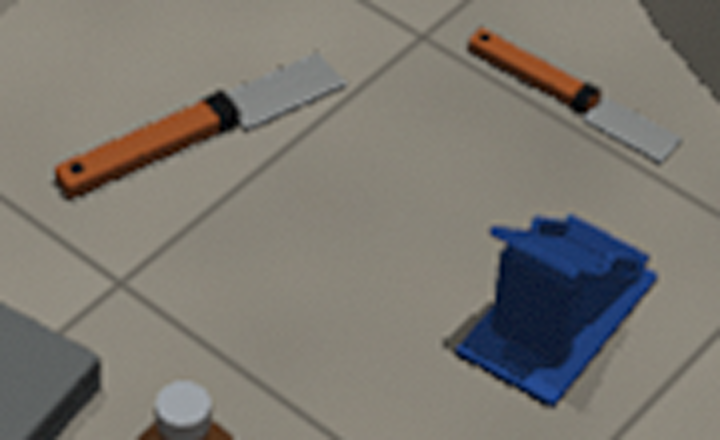

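```bash
cat > fit.py <<'E'
from h import *
from scipy.optimize import minimize
from scipy.spatial import ConvexHull
def box(x0,x1,y0,y1,z0,z1): return np.array([[x,y,z] for x in(x0,x1) for y in(y0,y1) for z in(z0,z1)])/1000.
s=np.sqrt(.5)
def ramp(u0,u1,y0,y1,w0,w1): # u along slope from stop, w normal
    return np.array([[-45+s*u-s*w,y,18+s*u+s*w] for u in(u0,u1) for y in(y0,y1) for w in(w0,w1)])/1000.
M={"scraper":[box(-80,0,-18,18,0,4),box(0,130,-11,11,0,16)],
"rest":[box(-62.5,62.5,-35,35,0,8),ramp(0,125,-29,29,-8,0)],
"block":[box(-55,55,-40,40,0,95)]}
def W(p,P): 
    c,n=np.cos(p[2]),np.sin(p[2]); return P@np.array([[c,-n,0],[n,c,0],[0,0,1]]).T+[p[0],p[1],0]
def mask(f,parts,p,S,obs=None,off=(0,0)):
    m=np.zeros(f["color"].shape[:2],np.float32); m=np.zeros((480*S,640*S),np.uint8)
    for P in parts:
        q=proj(f,W(p,P),obs); h=cv2.convexHull(((q+.5)*S-.5).astype(np.float32))
        cv2.fillPoly(m,[np.round(h*16).astype(np.int32)],255,cv2.LINE_AA,4)
    return cv2.resize(m,(640,480),interpolation=cv2.INTER_AREA).astype(np.float32)/255
def fit(views,name,p0):
    # views: list of (frame, target mask, obs)
    def c(d):
        p=p0+d*np.array([.01,.01,.1]); return sum(np.abs(mask(f,M[name],p,3,o)-t).sum() for f,t,o in views)
    r=minimize(c,np.zeros(3),method="Nelder-Mead",options=dict(initial_simplex=[[0,0,0],[1,0,0],[0,1,0],[0,0,1]],xatol=.01,fatol=.1))
    return p0+r.x*np.array([.01,.01,.1]),r.fun,[t.sum() for _,t,_ in views]
def draw(f,name,p,obs=None,col=(0,255,255)):
    for P in M[name]:
        q=proj(f,W(p,P),obs); q=q.astype(np.float32)
        for i in range(8):
            for b in(1,2,4):
                if not i&b: cv2.line(f["color"],*[tuple(int(round(v*16)) for v in q[j]) for j in(i,i|b)],col,1,cv2.LINE_AA,4)
E
python3 - <<'E'
from fit import *
F={"top":grab_frame("top"),"scene":grab_frame("scene")}
bw={}
for n,f in F.items():
    c=f["color"]; hsv=cv2.cvtColor(c,cv2.COLOR_BGR2HSV)
    print(n)
    for o,(r,cc) in {"top":{"scr":(230,336),"blade":(280,324),"blue":(260,215),"block":(262,436),"bench":(300,270),"blkside":(262,414)},"scene":{"scr":(243,297),"blade":(234,332),"blue":(275,400),"block":(175,245),"blkside":(195,232),"blkside2":(195,260),"bench":(260,350)}}[n].items():
        print(o,c[r,cc],hsv[r,cc])
crop(F["top"],200,290,390,480,7,"pics/tb.png")
crop(F["scene"],130,230,200,300,6,"pics/sb.png")
E
```

```text
top
scr [ 30  82 151] [ 13 204 151]
blade [143 148 150] [ 21  12 150]
blue [113  58  36] [111 174 113]
block [153 151 150] [110   5 153]
bench [108 124 133] [ 19  48 133]
blkside [ 98 112 120] [ 19  47 120]
scene
scr [ 40  81 152] [ 11 188 152]
blade [130 132 130] [ 60   4 132]
blue [119  61  31] [110 189 119]
block [164 159 154] [105  16 164]
blkside [59 61 62] [20 12 62]
blkside2 [72 74 76] [15 13 76]
bench [120 130 135] [ 20  28 135]
```

View pics/tb.png

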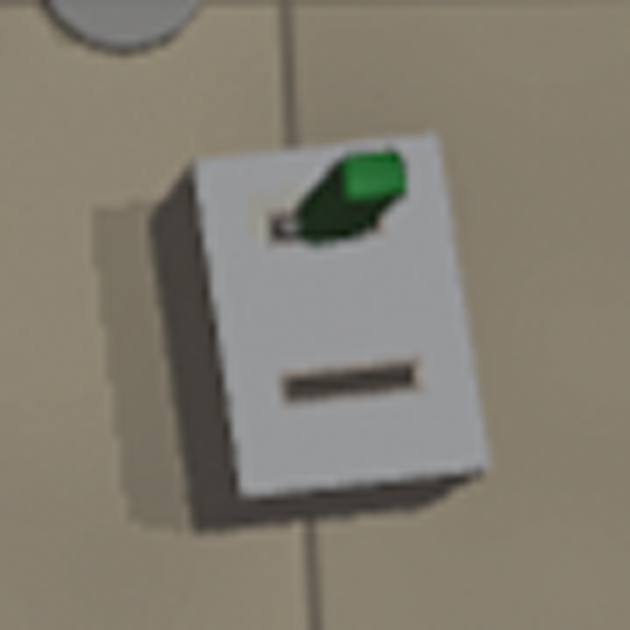

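View pics/sb.png

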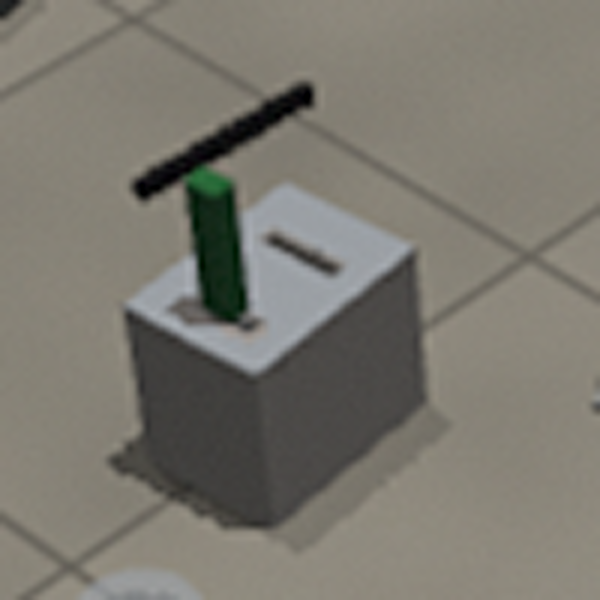

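```bash
cat > go.py <<'E'
from fit import *
F={"top":grab_frame("top"),"scene":grab_frame("scene")}
roi={"scraper":{"top":(200,300,305,355),"scene":(215,265,265,352)},"rest":{"top":(230,300,190,240),"scene":(255,315,370,430)},"block":{}}
def tm(f,name,r):
    hsv=cv2.cvtColor(f["color"],cv2.COLOR_BGR2HSV); H,S,V=[hsv[...,i].astype(int) for i in range(3)]
    if name=="rest": m=(H>100)&(H<125)&(S>90)
    else: m=((H<22)&(S>120))|((S<24)&(V>105))|(V<60)
    o=np.zeros_like(m); o[r[0]:r[1],r[2]:r[3]]=m[r[0]:r[1],r[2]:r[3]]
    o=cv2.morphologyEx(o.astype(np.uint8),cv2.MORPH_CLOSE,np.ones((3,3)))
    n,l,st,_=cv2.connectedComponentsWithStats(o); k=1+st[1:,4].argmax(); return (l==k).astype(np.float32)
p0={"scraper":np.array([.497,-.006,-.255]),"rest":np.array([.48,.25,0.05])}
for n in p0:
    T={v:tm(F[v],n,roi[n][v]) for v in F}
    for vs in (["top"],["scene"],["top","scene"]):
        p,e,a=fit([(F[v],T[v],None) for v in vs],n,p0[n]); print(n,vs,p.round(4),e,a)
    for v in F: draw(F[v],n,p)
c=np.array([(195,158),(437,135),(487,467),(240,495),(351,381.)])/7+[390,200]-.43
q=np.array([onplane(F["top"],x,.095)[:2] for x in c]); print(q)
# corners: far-left, far-right, near-right, near-left
L=np.array([[.055,.04],[.055,-.04],[-.055,-.04],[-.055,.04],[-.022,0]])
a=L-L.mean(0);b=q-q.mean(0);th=np.arctan2((a[:,0]*b[:,1]-a[:,1]*b[:,0]).sum(),(a*b).sum())
R=np.array([[np.cos(th),-np.sin(th)],[np.sin(th),np.cos(th)]]);t=q.mean(0)-R@L.mean(0)
pb=np.array([*t,th]);print("block",pb,"res mm",((q-L@R.T-t)*1e3).round(1).tolist(),"slot",R@L[4]+t)
np.savetxt("pb.txt",pb)
for v in F: draw(F[v],"block",pb)
M["slot"]=[box(-26,-18,-21,21,95,95.01)]
for v in F: draw(F[v],"slot",pb,col=(0,0,255))
crop(F["top"],190,310,190,340,5,"pics/t2.png");crop(F["scene"],130,320,200,440,3,"pics/s2.png");crop(F["top"],200,290,390,480,6,"pics/tb2.png")
E
python3 go.py
```

```text
scraper ['top'] [ 0.4988 -0.0054 -0.2748] 78.83529663085938 [np.float32(994.0)]
scraper ['scene'] [ 0.5    -0.0107 -0.2877] 77.73725891113281 [np.float32(787.0)]
scraper ['top', 'scene'] [ 0.4996 -0.0063 -0.2787] 296.4666748046875 [np.float32(994.0), np.float32(787.0)]
rest ['top'] [0.4923 0.2593 0.1018] 113.36862182617188 [np.float32(1643.0)]
rest ['scene'] [0.4923 0.2535 0.1269] 153.31764221191406 [np.float32(1367.0)]
rest ['top', 'scene'] [0.4925 0.2577 0.0967] 357.60784912109375 [np.float32(1643.0), np.float32(1367.0)]
[[ 0.57505031 -0.20703123]
 [ 0.58178924 -0.2856625 ]
 [ 0.47335924 -0.29585057]
 [ 0.46528449 -0.21668453]
 [ 0.50159123 -0.25384591]]
block [ 0.52379624 -0.25141007  0.09214799] res mm [[0.2, -0.5], [-0.5, 0.5], [0.6, 0.5], [-0.1, -0.0], [-0.3, -0.4]] slot [ 0.50188957 -0.25343446]
```

```bash
cd pics; python3 -c "
import cv2,numpy as np
a=cv2.imread('t2.png');b=cv2.imread('tb2.png');print(a.shape,b.shape)"
```

```text
(600, 750, 3) (540, 540, 3)
```

View pics/t2.png

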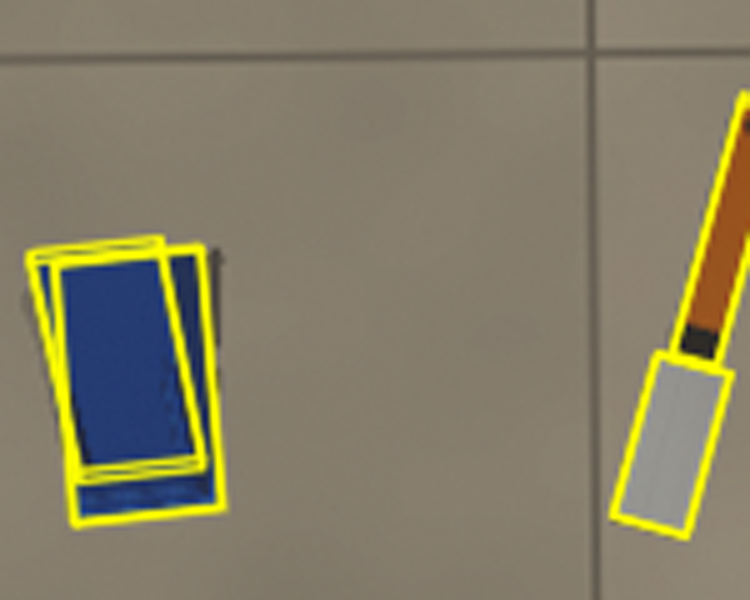

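View pics/s2.png

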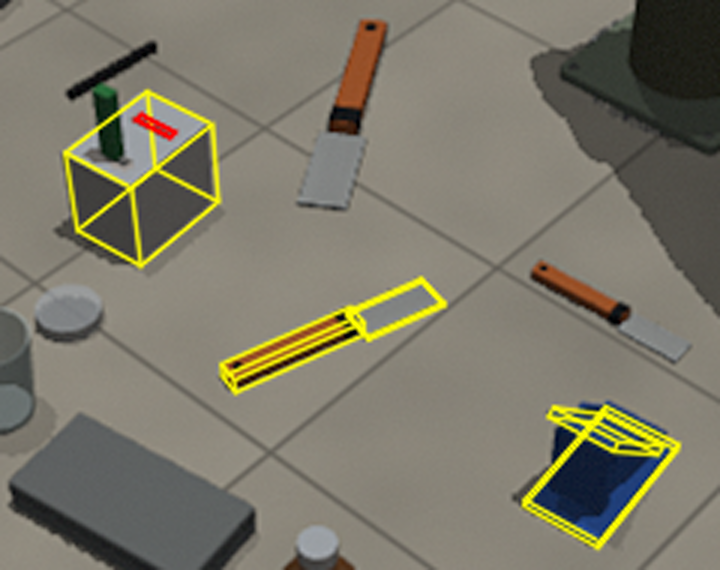

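View pics/tb2.png

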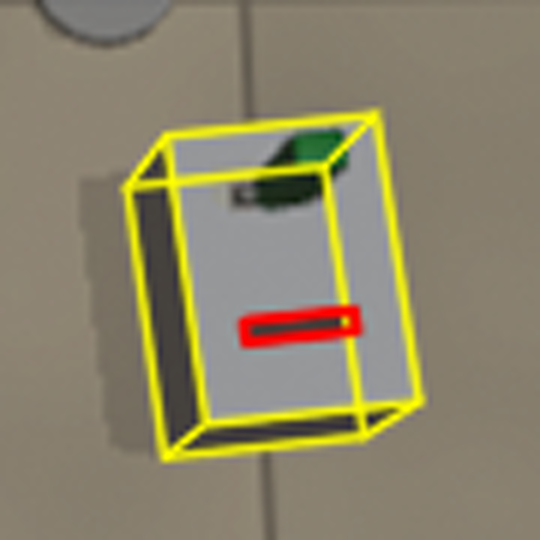

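```bash
cat >> h.py <<'E'
def goalR(yaw,pitch=0,flip=1):
    """tool: x fwd(yaw dir), y down at pitch=0; pitch(deg)>0 tips the tool forward (tool y gains +fwd); z = left."""
    f=np.array([np.cos(yaw),np.sin(yaw),0]);u=np.array([0,0,1.]);l=np.cross(u,f);a=np.radians(pitch)
    y=-u*np.cos(a)+f*np.sin(a); z=l*flip; x=np.cross(y,z); return np.c_[x,y,z]
def cmd(p,R,base=None):
    o=robot.get_obs() if base is None else base
    R0=Rn.from_rotvec(o["tcp_rot"]).as_matrix()
    s=R0.T@(np.asarray(p)-o["position"])*100; w=np.degrees(Rn.from_matrix(R0.T@R).as_rotvec())
    print("cmd",s.round(2),w.round(2)); return s,w
def st():
    o=robot.get_obs(); R=Rn.from_rotvec(o["tcp_rot"]).as_matrix(); print("t",round(o["time"],2),"p",o["position"].round(4),"q",o["joint_pos"].round(3),"F",o["force"].round(2),"gap",round(o["finger_gap"],3)); print(R.round(3)); return o
E
python3 - <<'E'
from h import *
o=st()
for fl in(1,-1): cmd([.54,-.025,.16],goalR(-.279,0,fl))
E
```

```text
t 1.05 p [0.2541 0.5158 0.2054] q [ 0.963  0.207  1.542  0.     1.393 -0.151] F [ 0.43  0.58 -0.78] gap 1.004
[[ 0.897 -0.     0.442]
 [-0.442 -0.     0.897]
 [-0.    -1.    -0.   ]]
cmd [ 49.54   4.54 -35.88] [  0.   -10.24  -0.  ]
cmd [ 49.54   4.54 -35.88] [  0.   169.76   0.  ]
```

Request:
arm_command([
  [[49.5,4.5,-35.9,0,-10.2,0,-1],[49.5,4.5,-35.9,0,-10.2,0,-1],[49.5,4.5,-35.9,0,-10.2,0,-1],[49.5,4.5,-35.9,0,-10.2,0,-1],[49.5,4.5,-35.9,0,-10.2,0,-1],[49.5,4.5,-35.9,0,-10.2,0,-1],[49.5,4.5,-35.9,0,-10.2,0,-1],[49.5,4.5,-35.9,0,-10.2,0,-1],[49.5,4.5,-35.9,0,-10.2,0,-1],[49.5,4.5,-35.9,0,-10.2,0,-1],[49.5,4.5,-35.9,0,-10.2,0,-1],[49.5,4.5,-35.9,0,-10.2,0,-1]],
])

```text
time: 2.05
position: [0.4867, 0.0745, 0.1692]
tcp_rot: [-1.559, 0.219, -0.221]
force: [-0.1, 1.2, 0.2]
finger_gap: 1.002
```

```bash
python3 - <<'E'
from h import *
o=st(); cmd([.54,-.025,.16],goalR(-.279))
E
```

```text
t 2.05 p [0.4867 0.0745 0.1692] q [-0.024  0.064  1.781  0.     1.296 -1.315] F [-0.11  1.21  0.23] gap 1.002
[[ 0.961  0.001  0.276]
 [-0.276  0.     0.961]
 [ 0.001 -1.     0.   ]]
cmd [ 7.87  0.92 -8.09] [-0.03 -0.06  0.05]
```

Request:
arm_command([
  [[7.9,0.9,-8.1,0,0,0,-1],[7.9,0.9,-8.1,0,0,0,-1],[7.9,0.9,-8.1,0,0,0,-1],[7.9,0.9,-8.1,0,0,0,-1],[7.9,0.9,-8.1,0,0,0,-1],[7.9,0.9,-8.1,0,0,0,-1]],
])

```text
time: 2.55
position: [0.539, -0.0226, 0.1597]
tcp_rot: [-1.559, 0.221, -0.219]
force: [-0.9, 0.4, 0.5]
finger_gap: 1.005
```

```bash
python3 - <<'E'
from fit import *
o=st(); f=grab_frame("wrist"); print(models.find_in(f,"scraper"))
draw(f,"scraper",[.4996,-.0063,-.2787],o)
cv2.imwrite("pics/w1.png",f["color"])
E
```

```text
t 2.55 p [ 0.539  -0.0226  0.1597] q [-2.030e-01  1.750e-01  1.678e+00  1.000e-03  1.290e+00 -1.494e+00] F [-0.88  0.41  0.51] gap 1.005
[[ 0.961 -0.001  0.276]
 [-0.276  0.001  0.961]
 [-0.001 -1.     0.001]]
[{'pixel': [57.5, 80.6], 'conf': 0.88}, {'pixel': [170.4, 327.0], 'conf': 0.79}]
```

View pics/w1.png

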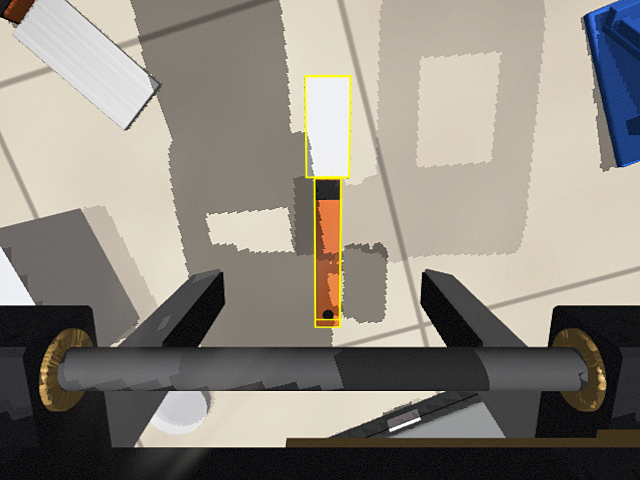

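```bash
python3 - <<'E'
from fit import *
o=st()
cmd([.5765,-.0283,.06],goalR(-.279)); cmd([.5765,-.0283,.004],goalR(-.279))
E
```

```text
t 2.65 p [ 0.5389 -0.0218  0.1599] q [-0.201  0.174  1.678  0.     1.29  -1.494] F [-0.58 -0.44  0.16] gap 1.002
[[ 0.962 -0.     0.275]
 [-0.275  0.     0.962]
 [-0.001 -1.     0.   ]]
cmd [3.8  9.99 0.41] [-0.02  0.05 -0.03]
cmd [ 3.8  15.59  0.41] [-0.02  0.05 -0.03]
```

Request:
arm_command([
  [[3.8,3,0.4,0,0,0,-1],[3.8,6,0.4,0,0,0,-1],[3.8,9,0.4,0,0,0,-1],[3.8,11,0.4,0,0,0,-1],[3.8,13,0.4,0,0,0,-1],[3.8,14.5,0.4,0,0,0,-1],[3.8,15.5,0.4,0,0,0,-1],[3.8,15.5,0.4,0,0,0,-1],[3.8,15.5,0.4,0,0,0,1],[3.8,15.5,0.4,0,0,0,1],[3.8,15.5,0.4,0,0,0,1],[3.8,15.5,0.4,0,0,0,1]],
])

```text
time: 3.65
position: [0.5783, -0.0299, 0.0063]
tcp_rot: [-1.56, 0.217, -0.222]
force: [0.3, 0.2, -0.1]
finger_gap: 0.752
```

Request:
arm_command([
  [[0,0,0,0,0,0,1],[0,0,0,0,0,0,1],[0,0,0,0,0,0,1],[0,0,0,0,0,0,1]],
])

```text
time: 3.98
position: [0.5772, -0.0299, 0.0051]
tcp_rot: [-1.56, 0.22, -0.22]
force: [0.4, -0.1, 0.3]
finger_gap: 0.469
```

```bash
python3 - <<'E'
from fit import *
o=st(); f=grab_frame("wrist"); 
draw(f,"scraper",[.4996,-.0063,-.2787],o)
cv2.imwrite("pics/w2.png",f["color"])
E
```

```text
t 3.98 p [ 0.5772 -0.0299  0.0051] q [-0.201  0.451  1.68  -0.     1.01  -1.492] F [ 0.36 -0.05  0.29] gap 0.469
[[ 0.961  0.     0.276]
 [-0.276 -0.     0.961]
 [ 0.    -1.    -0.   ]]
```

View pics/w2.png

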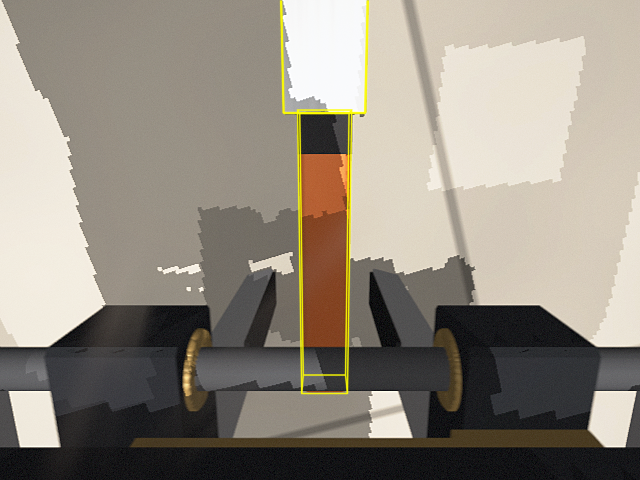

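Request:
arm_command([
  [[0,0,0,0,0,0,1],[0,0,0,0,0,0,1],[0,0,0,0,0,0,1],[0,0,0,0,0,0,1],[0,0,0,0,0,0,1],[0,0,0,0,0,0,1]],
])

```text
time: 4.53
position: [0.5771, -0.0298, 0.0048]
tcp_rot: [-1.56, 0.22, -0.22]
force: [-0.4, -0.9, 0.0]
finger_gap: 0.231
```

Request:
arm_command([
  [[0,-1,0,0,0,0,1],[0,-2,0,0,0,0,1],[0,-4,0,0,0,0,1],[0,-6,0,0,0,0,1],[0,-8,0,0,0,0,1],[0,-10,0,0,0,0,1],[0,-12,0,0,0,0,1],[0,-14,0,0,0,0,1],[0,-16,0,0,0,0,1],[0,-17,0,0,0,0,1],[0,-18,0,0,0,0,1],[0,-18,0,0,0,0,1]],
])

```text
time: 5.53
position: [0.5786, -0.0301, 0.1877]
tcp_rot: [-1.56, 0.216, -0.223]
force: [1.0, 0.6, -1.1]
finger_gap: 0.228
```

```bash
python3 - <<'E'
from fit import *
o=st(); f=grab_frame("wrist"); g=grab_frame("scene")
d=o["position"]-[.5772,-.0295,.0051]
def drw(f,col=(0,255,255)):
    for P in M["scraper"]:
        q=proj(f,W([.4996,-.0063,-.2787],P)+d,o)
        for i in range(8):
            for b in(1,2,4):
                if not i&b: cv2.line(f["color"],*[tuple(int(round(v*16)) for v in q[j]) for j in(i,i|b)],col,1,cv2.LINE_AA,4)
drw(f);drw(g)
cv2.imwrite("pics/w3.png",f["color"]);crop(g,100,300,220,520,2.5,"pics/s3.png")
E
```

```text
t 5.53 p [ 0.5786 -0.0301  0.1877] q [-0.201  0.227  1.554 -0.     1.355 -1.492] F [ 0.95  0.55 -1.12] gap 0.228
[[ 0.961  0.005  0.276]
 [-0.276 -0.001  0.961]
 [ 0.005 -1.     0.   ]]
```

View pics/w3.png

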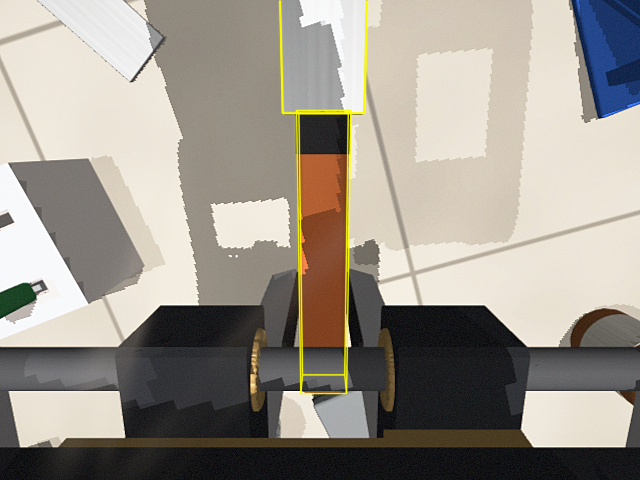

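View pics/s3.png

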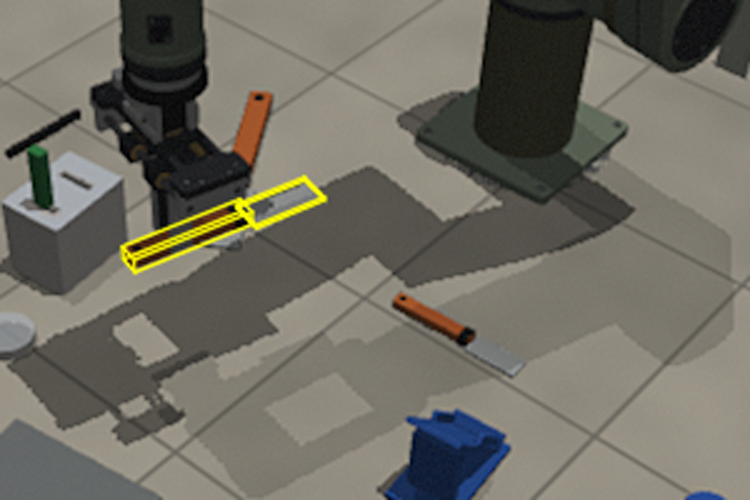

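```bash
cat >> h.py <<'E'
def tcp_for(origin,R,xo=-.081,yo=.005):
    """TCP so that scraper origin (tool coords xo,yo,0) is at 'origin'"""
    return np.asarray(origin)-R@np.array([xo,yo,0])
def seat(pr,u=.080,w=0.):
    c=np.sqrt(.5); x=-.045+c*u-c*w; z=.018+c*u+c*w
    return np.array([pr[0]+np.cos(pr[2])*x,pr[1]+np.sin(pr[2])*x,z])
E
python3 - <<'E'
from fit import *
o=st(); pr=[.4923,.258,.105]; R=goalR(pr[2],45)
for w in (.1,0): print(tcp_for(seat(pr,.080,w),R))
cmd(tcp_for(seat(pr,.08,.1),R),R)
E
```

```text
t 5.63 p [ 0.5769 -0.0298  0.1846] q [-0.201  0.23   1.558 -0.     1.355 -1.492] F [ 0.03  0.39 -0.56] gap 0.231
[[ 0.961 -0.     0.276]
 [-0.276  0.     0.961]
 [-0.    -1.    -0.   ]]
[0.48692773 0.25743383 0.2060904 ]
[0.55724897 0.26484482 0.13537973]
cmd [-16.58  -2.14  25.12] [  8.66 -20.89 -44.45]
```

Request:
arm_command([
  [[-8,-5,12,4,-10,-22,1],[-8,-5,12,4,-10,-22,1],[-8,-5,12,4,-10,-22,1],[-8,-5,12,4,-10,-22,1],[-16.6,-2.1,25.1,8.7,-20.9,-44.4,1],[-16.6,-2.1,25.1,8.7,-20.9,-44.4,1],[-16.6,-2.1,25.1,8.7,-20.9,-44.4,1],[-16.6,-2.1,25.1,8.7,-20.9,-44.4,1],[-16.6,-2.1,25.1,8.7,-20.9,-44.4,1],[-16.6,-2.1,25.1,8.7,-20.9,-44.4,1],[-16.6,-2.1,25.1,8.7,-20.9,-44.4,1],[-16.6,-2.1,25.1,8.7,-20.9,-44.4,1]],
])

```text
time: 6.63
position: [0.4872, 0.2567, 0.2056]
tcp_rot: [-1.441, -0.685, -0.532]
force: [-0.5, -0.3, -1.4]
finger_gap: 0.23
```

```bash
cat >> fit.py <<'E'
M["restf"]=M["rest"]+[ramp(4,64,22,26,0,10),ramp(4,64,-26,-22,0,10),ramp(-6,0,-29,29,0,14)]
def drawP(f,parts,Rm,p,obs,col=(0,255,0)):
    for P in parts:
        q=proj(f,P@Rm.T+p,obs)
        for i in range(8):
            for b in(1,2,4):
                if not i&b: cv2.line(f["color"],*[tuple(int(round(v*16)) for v in q[j]) for j in(i,i|b)],col,1,cv2.LINE_AA,4)
def drawheld(f,obs,cam_obs=None,xo=-.081,yo=.005,col=(0,255,0)):
    Rt=Rn.from_rotvec(obs["tcp_rot"]).as_matrix(); Rs=np.c_[Rt[:,0],Rt[:,2],-Rt[:,1]]
    drawP(f,M["scraper"],Rs,obs["position"]+Rt@[xo,yo,0],cam_obs,col); return obs["position"]+Rt@[xo,yo,0]
E
python3 - <<'E'
from fit import *
o=st(); f=grab_frame("wrist"); g=grab_frame("scene"); h=grab_frame("top")
pr=[.4923,.258,.105]
for a,b in((f,o),(g,None),(h,None)):
    draw(a,"restf",pr,b); print(drawheld(a,o,b))
cv2.imwrite("pics/w4.png",f["color"]);crop(g,180,330,320,520,4,"pics/s4.png");crop(h,200,350,150,350,4,"pics/t4.png")
E
```

```text
t 6.63 p [0.4872 0.2567 0.2056] q [ 0.495 -0.215  2.182 -0.59   0.504 -0.757] F [-0.47 -0.27 -1.42] gap 0.23
[[ 0.704  0.702 -0.104]
 [ 0.074  0.074  0.995]
 [ 0.706 -0.708  0.   ]]
[0.43361086 0.25112862 0.14483108]
[0.43361086 0.25112862 0.14483108]
[0.43361086 0.25112862 0.14483108]
```

View pics/w4.png

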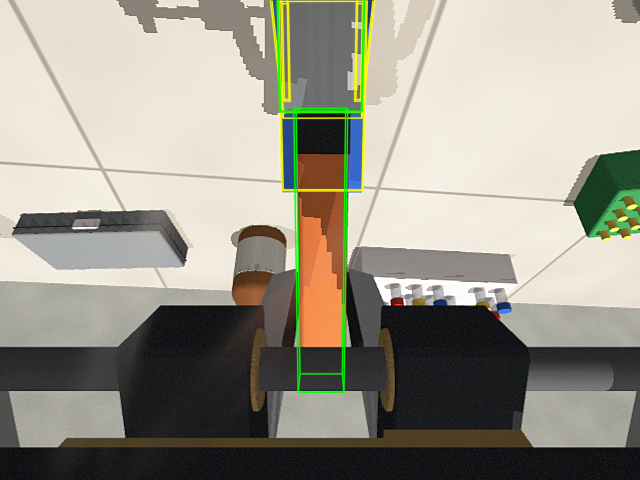

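View pics/s4.png

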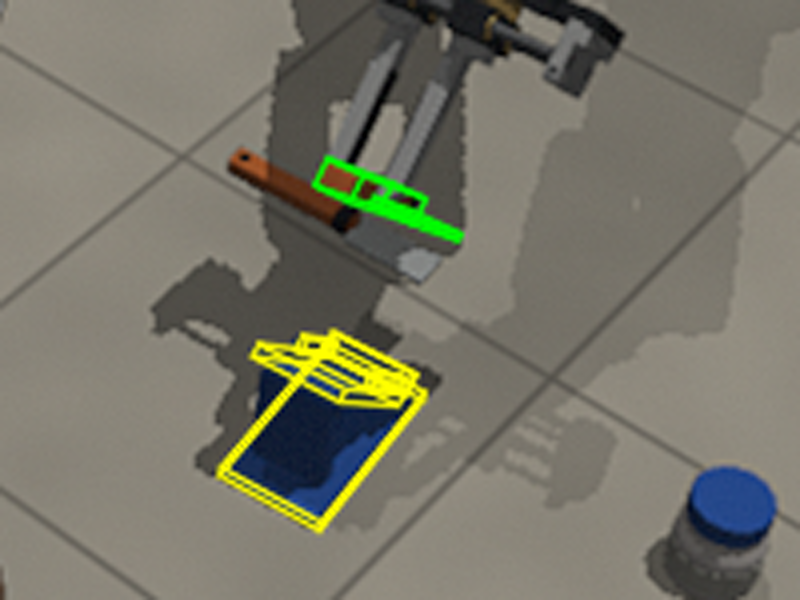

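View pics/t4.png

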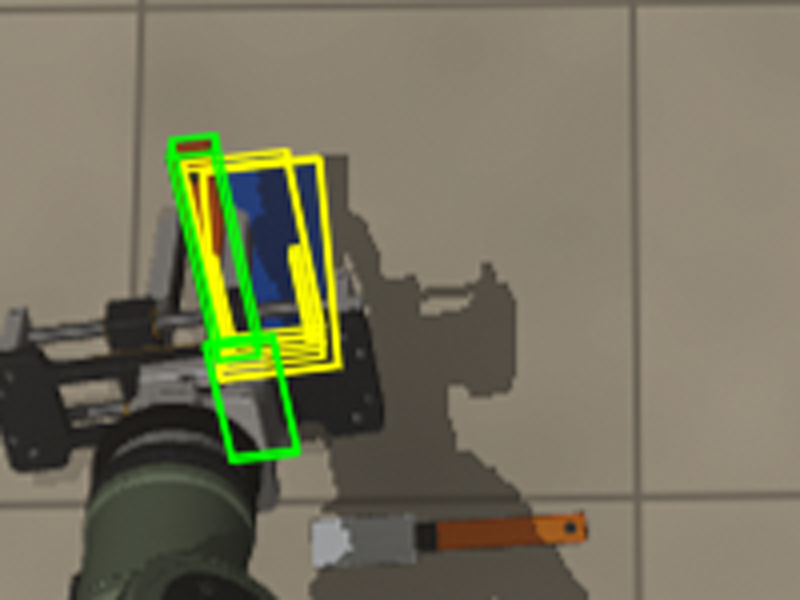

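```bash
python3 - <<'E'
from fit import *
o=st(); f=grab_frame("wrist"); g=grab_frame("scene"); h=grab_frame("top")
crop(f,0,400,200,450,2,"pics/w5.png");crop(g,170,290,360,480,6,"pics/s5.png");crop(h,210,350,150,280,5,"pics/t5.png")
E
```

```text
t 6.78 p [0.4882 0.2563 0.2067] q [ 0.494 -0.216  2.181 -0.59   0.504 -0.756] F [-0.19 -0.57 -0.52] gap 0.228
[[ 0.703  0.704 -0.103]
 [ 0.072  0.073  0.995]
 [ 0.707 -0.707  0.001]]
```

View pics/w5.png

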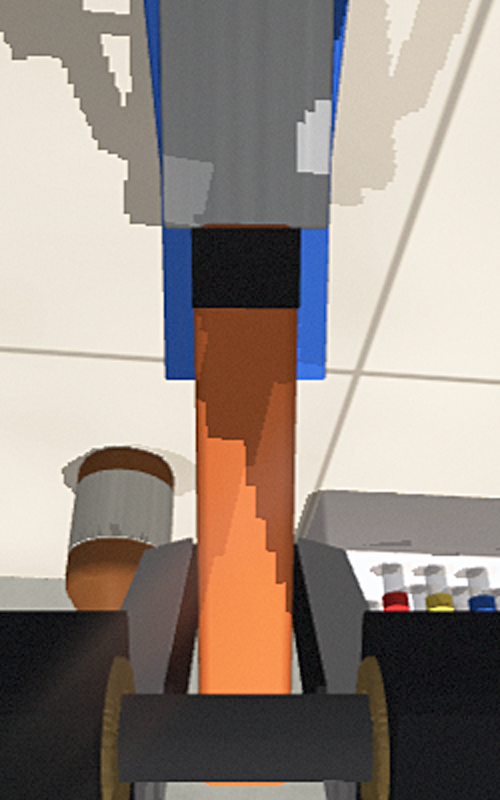

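View pics/s5.png

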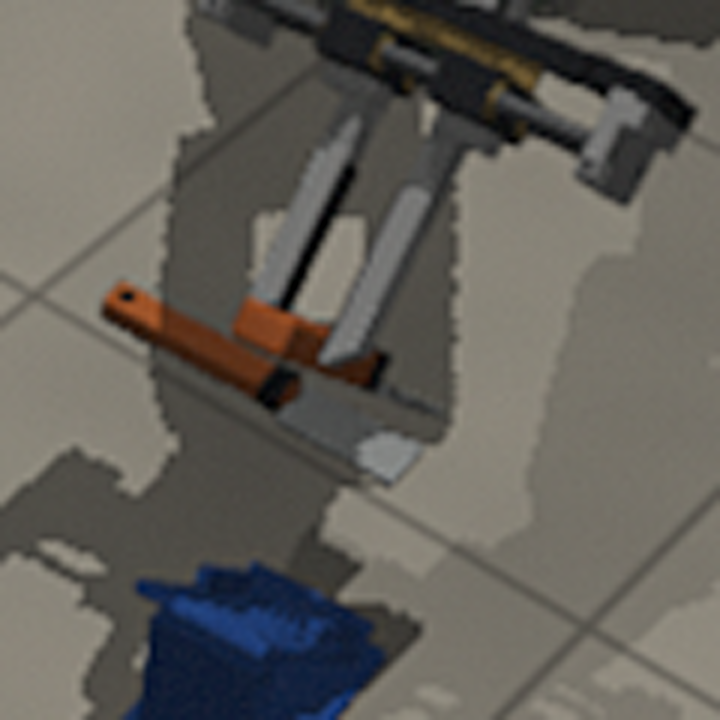

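View pics/t5.png

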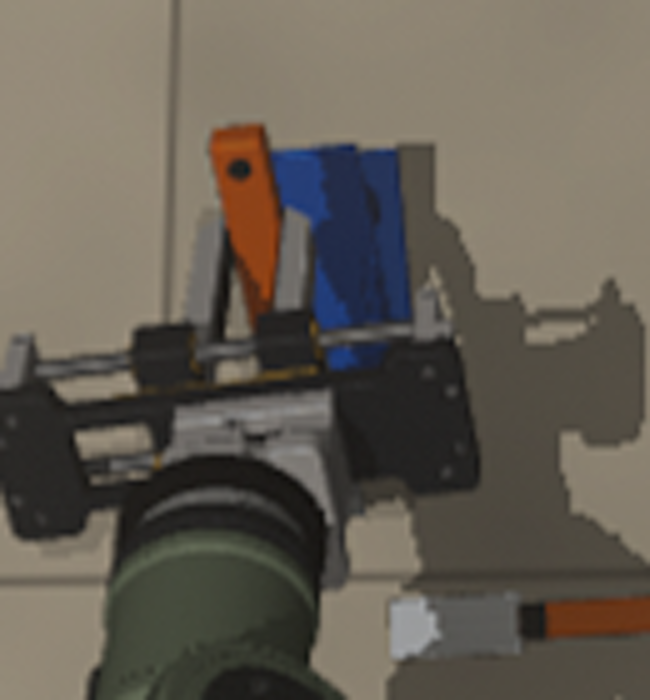

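Request:
arm_command([
  [[0.4,2,0,0,0,0,1],[0.4,4,0,0,0,0,1],[0.4,6,0,0,0,0,1],[0.4,7.5,0,0,0,0,1],[0.4,8.5,0,0,0,0,1],[0.4,9.2,0,0,0,0,1],[0.4,9.4,0,0,0,0,1],[0.4,9.4,0,0,0,0,1]],
])

```text
time: 7.6
position: [0.5561, 0.2642, 0.142]
tcp_rot: [-1.44, -0.686, -0.532]
force: [-0.4, -0.8, -1.3]
finger_gap: 0.23
```

```bash
python3 - <<'E'
from fit import *
o=st(); f=grab_frame("wrist"); g=grab_frame("scene"); h=grab_frame("top")
pr=[.4923,.258,.105]
for a,b in((f,o),(g,None),(h,None)):
    p=drawheld(a,o,b)
c=np.sqrt(.5);d=p-seat(pr,.08,0);fx=np.array([np.cos(.105),np.sin(.105),0]);print("u,lat,w mm",[ (d@v*1e3).round(1) for v in (c*fx+[0,0,c],np.cross([0,0,1],fx),-c*fx+[0,0,c])])
crop(f,0,400,200,450,2,"pics/w6.png");crop(g,220,310,360,450,7,"pics/s6.png")
E
```

```text
t 7.6 p [0.5561 0.2642 0.142 ] q [ 0.428  0.046  2.107 -0.789  0.321 -0.575] F [-0.38 -0.81 -1.32] gap 0.23
[[ 0.704  0.703 -0.104]
 [ 0.074  0.074  0.995]
 [ 0.706 -0.708  0.001]]
u,lat,w mm [np.float64(3.8), np.float64(-0.5), np.float64(5.6)]
```

View pics/w6.png

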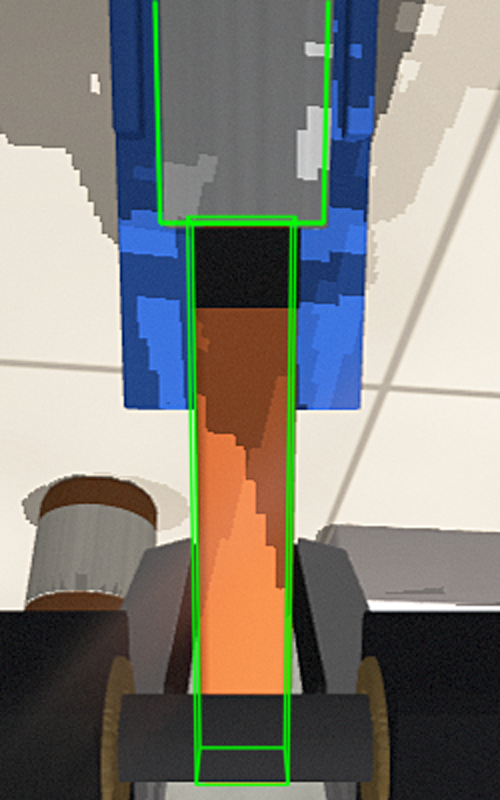

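View pics/s6.png

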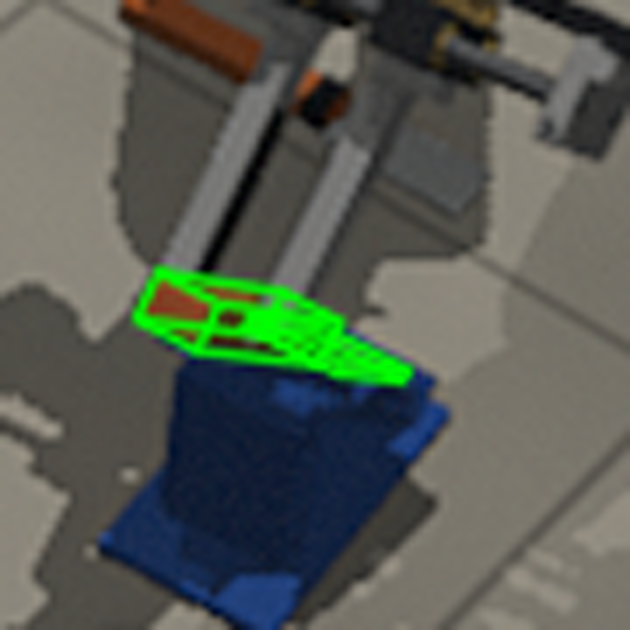

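Request:
arm_command([
  [[0,0.25,0,0,0,0,1],[0,0.45,0,0,0,0,1],[0,0.5,0,0,0,0,1],[0,0.5,0,0,0,0,1]],
])

```text
time: 8.08
position: [0.5593, 0.265, 0.1388]
tcp_rot: [-1.439, -0.687, -0.532]
force: [-0.2, 0.3, -1.0]
finger_gap: 0.231
```

Not touching yet (within a millimetre or so); a little further.

Request:
arm_command([
  [[0,0.1,0,0,0,0,1],[-0.1,0.15,0,0,0,0,1],[-0.2,0.15,0,0,0,0,1],[-0.2,0.15,0,0,0,0,1]],
])

```text
time: 8.42
position: [0.5586, 0.2648, 0.1358]
tcp_rot: [-1.44, -0.687, -0.532]
force: [-0.6, -0.1, -0.3]
finger_gap: 0.23
```

Request:
arm_command([
  [[0,0,0,0,0,0,0],[0,0,0,0,0,0,0],[0,0,0,0,0,0,0],[0,0,0,0,0,0,0],[0,0,0,0,0,0,0],[0,0,0,0,0,0,0],[0,0,0,0,0,0,0],[0,0,0,0,0,0,0]],
])

```text
time: 9.08
position: [0.559, 0.2649, 0.1362]
tcp_rot: [-1.44, -0.687, -0.532]
force: [-0.7, -0.3, 0.0]
finger_gap: 0.5
```

```bash
python3 - <<'E'
from fit import *
o=st(); f=grab_frame("wrist"); g=grab_frame("scene"); h=grab_frame("top")
pr=[.4923,.258,.105]; R=goalR(.105,45); Rs=np.c_[R[:,0],R[:,2],-R[:,1]]
for a,b in((f,o),(g,None),(h,None)): drawP(a,M["scraper"],Rs,seat(pr,.08,0),b)
crop(f,0,400,200,450,2,"pics/w7.png");crop(g,220,310,360,450,7,"pics/s7.png");crop(h,210,350,150,280,5,"pics/t7.png")
E
```

```text
t 9.08 p [0.559  0.2649 0.1362] q [ 0.426  0.064  2.104 -0.82   0.309 -0.544] F [-0.69 -0.26  0.01] gap 0.5
[[ 0.704  0.703 -0.105]
 [ 0.074  0.075  0.994]
 [ 0.707 -0.707  0.001]]
```

View pics/w7.png

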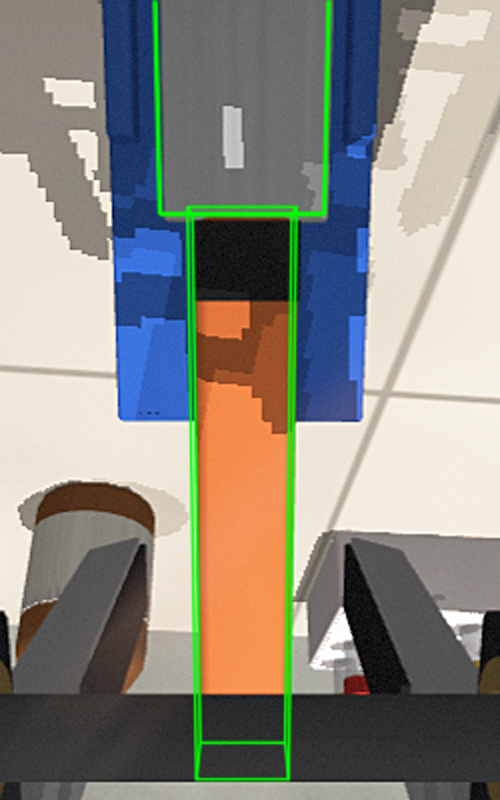

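View pics/s7.png

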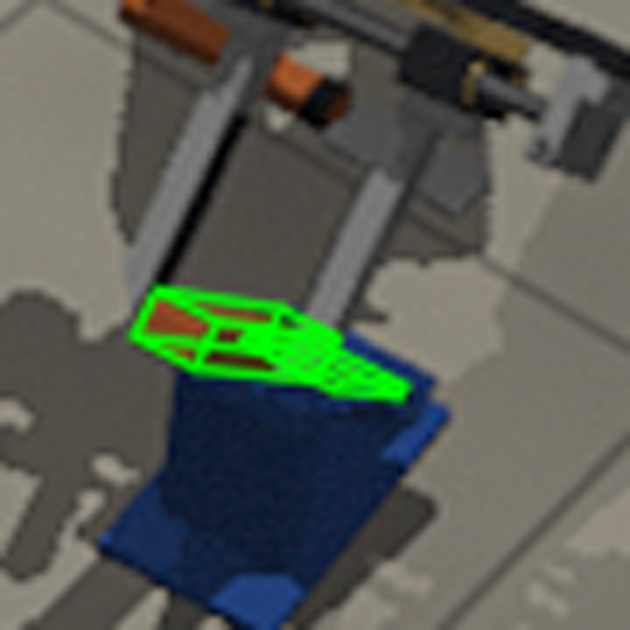

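```bash
cat > kin.py <<'E'
from h import *
from scipy.optimize import least_squares
D=[([ .963,.2074,1.5429,0,1.3935,-.1505],[.2541,.5158,.2054]),([-.024,.064,1.781,0,1.296,-1.315],[.4867,.0745,.1692]),([-.201,.174,1.678,0,1.29,-1.494],[.5389,-.0218,.1599]),
([-.201,.451,1.68,0,1.01,-1.492],[.5772,-.0299,.0051]),([-.201,.23,1.558,0,1.355,-1.492],[.5769,-.0298,.1846]),([.495,-.215,2.182,-.59,.504,-.757],[.4882,.2563,.2067]),([.428,.046,2.107,-.789,.321,-.575],[.5561,.2642,.142]),([.426,.064,2.104,-.82,.309,-.544],[.559,.2649,.1362])]
E_=lambda s,a:Rn.from_euler(s,a).as_matrix()
def fk(q,k):
    a1,d1,L2,L3,e,d6=k
    R1=E_('z',q[0]);R2=R1@E_('y',q[1]);R3=R2@E_('y',q[2]);R5=R3@E_('z',q[3])@E_('y',q[4])
    R6=R5@E_('z',q[5])
    p=R1@[a1,0,d1]+R2@[0,0,L2]+R3@[e,0,L3]+R5@[0,0,d6]
    return p,R6
def res(k): return np.concatenate([fk(q,k)[0]-p for q,p in D])
k=least_squares(res,[0.,.35,.4,.4,0,.25]).x
# fixed tool rotation: R6 @ C = Rtool
R0=Rn.from_rotvec([-1.54293674,.35974303,-.35844036]).as_matrix(); C=fk(D[0][0],k)[1].T@R0
lo=np.array([-2.73,-.86,.23,-1.11,.08,-2.82]);hi=np.array([2.73,2.22,2.46,4.25,2.63,2.82])
def ik(p,R,q0):
    def f(q):
        P,r=fk(q,k); return np.concatenate([(P-p)*10,Rn.from_matrix(R.T@r@C).as_rotvec()])
    s=least_squares(f,np.clip(q0,lo+.01,hi-.01),bounds=(lo,hi)); return s.x,np.abs(s.fun).max()
E
python3 - <<'E'
from kin import *
print(k.round(4),(res(k)*1e3).round(1))
Rt=Rn.from_rotvec([-1.44,-.687,-.532]).as_matrix(); print((fk(D[-1][0],k)[1]@C-Rt).round(3))
slot=np.array([.5019,-.2534,.095]); pr=[.4923,.258,.105]; q0=robot.get_obs()["joint_pos"]
for p in (-15,-10,0,10):
    R=goalR(.105,p); up=seat(pr,.08)+np.array([np.cos(.105)*.707,np.sin(.105)*.707,.707])*.085+.0*0
    g=up+np.array([-.707,0,.707])*.008; q,e=ik(g+R[:,1]*.019,R,q0); print("rest",p,q.round(2),round(e,4))
    for dz in (.11,.06,0):
        Rr=goalR(.092,p+45); g=slot+[-.006,0,.085+dz]; 
        q,e=ik(g+Rr[:,1]*.019,Rr,q); print("  slot",dz,q.round(2),round(e,4))
E
```

```text
[ 0.153   0.1178  0.2719  0.3379 -0.0612  0.1826] [ 61.1 -62.7  -4.2  25.5 -86.8   4.8  -8.2 -86.3   8.2   1.3 -88.   47.2
 -30.3 -81.6   2.3  18.6 -38.4 -26.4  10.1 -50.8 -16.4  10.3 -51.2 -15.5]
[[-0.     0.     0.   ]
 [-0.001  0.     0.   ]
 [ 0.     0.     0.001]]
rest -15 [ 0.42  0.65  1.21  0.08  1.53 -1.27] 0.0
  slot 0.11 [-0.56 -0.01  1.64  0.35  1.11 -2.32] 0.0
  slot 0.06 [-0.56 -0.02  1.8   0.38  0.97 -2.38] 0.0
  slot 0 [-0.56  0.    1.95  0.43  0.81 -2.47] 0.0
rest -10 [ 0.43  0.59  1.29  0.06  1.43 -1.26] 0.0
  slot 0.11 [-0.58 -0.05  1.7   0.43  1.03 -2.38] 0.0
  slot 0.06 [-0.58 -0.06  1.85  0.47  0.9  -2.45] 0.0
  slot 0 [-0.58 -0.03  2.    0.55  0.75 -2.57] 0.0
rest 0 [ 0.44  0.48  1.43  0.    1.23 -1.23] 0.0
  slot 0.11 [-0.61 -0.12  1.82  0.62  0.89 -2.53] 0.0
  slot 0.06 [-0.61 -0.12  1.96  0.7   0.78 -2.65] 0.0
  slot 0 [-0.6  -0.07  2.09  0.83  0.65 -2.82] 0.0092
rest 10 [ 0.46  0.38  1.57 -0.07  1.03 -1.18] 0.0
  slot 0.11 [-0.63 -0.17  1.93  0.88  0.78 -2.75] 0.0
  slot 0.06 [-0.62 -0.16  2.04  0.92  0.69 -2.82] 0.0381
  slot 0 [-0.59 -0.11  2.13  0.91  0.58 -2.82] 0.1255
```

```bash
sed -i 's/a1,d1,L2,L3,e,d6=k/a1,d1,L2,L3,e,d6,yo=k[:7]/; s/R1@\[a1,0,d1\]/R1@[a1,yo,d1]/; s/\[0.,.35,.4,.4,0,.25\]/[0.,.35,.4,.4,0,.25,0]/' kin.py
cat > ktest.py <<'E'
from kin import *
print(k.round(4),(res(k)*1e3).round(1))
slot=np.array([.5019,-.2534,.095]); pr=[.4923,.258,.105]; q0=robot.get_obs()["joint_pos"]
for fl in (1,-1):
  for p in (-20,-10,0,10):
    R=goalR(.105,p,fl); up=seat(pr,.08)+np.array([np.cos(.105)*.707,np.sin(.105)*.707,.707])*.085
    g=up+np.array([-.707,0,.707])*.008; q,e=ik(g+R[:,1]*.019,R,q0+[0,0,0,0,0,0 if fl==1 else 2.8]); print("rest",fl,p,q.round(2),round(e,4))
    for dz in (.11,.06,0):
        Rr=goalR(.092,p+45,fl); g=slot+[-.006,0,.085+dz]; 
        q,e=ik(g+Rr[:,1]*.019,Rr,q); print("  slot",dz,q.round(2),round(e,4))
E
python3 ktest.py
```

```text
[-0.0025  0.2865  0.4558  0.5029  0.0962  0.3432  0.0861] [-0.3 -0.1 -0.4  0.1 -0.   0.3  0.3 -0.2  0.4 -0.2  0.2 -0.2  0.1  0.1
  0.3 -0.3  0.2 -0.7  0.2 -0.2  0.2  0.3 -0.3  0.2]
rest 1 -20 [ 0.27  0.6   1.22  0.06  1.66 -1.41] 0.0
  slot 0.11 [-0.83 -0.1   1.79  0.37  1.2  -2.59] 0.0
  slot 0.06 [-0.83 -0.06  1.86  0.39  1.1  -2.63] 0.0
  slot 0 [-0.83  0.01  1.92  0.42  0.98 -2.69] 0.0
rest 1 -10 [ 0.29  0.48  1.37  0.03  1.46 -1.39] 0.0
  slot 0.11 [-0.93 -0.16  1.9   0.57  1.12 -2.77] 0.0
  slot 0.06 [-0.92 -0.11  1.96  0.59  1.02 -2.82] 0.01
  slot 0 [-0.89 -0.03  2.01  0.58  0.9  -2.82] 0.0489
rest 1 0 [ 0.3   0.37  1.51  0.    1.26 -1.37] 0.0
  slot 0.11 [-0.96 -0.21  1.98  0.69  1.05 -2.82] 0.0697
  slot 0.06 [-0.93 -0.15  2.03  0.68  0.95 -2.82] 0.1075
  slot 0 [-0.89 -0.07  2.06  0.66  0.82 -2.82] 0.1563
rest 1 10 [ 0.32  0.27  1.65 -0.04  1.04 -1.33] 0.0
  slot 0.11 [-0.98 -0.25  2.05  0.78  0.98 -2.82] 0.1629
  slot 0.06 [-0.94 -0.19  2.09  0.76  0.87 -2.82] 0.2086
  slot 0 [-0.89 -0.1   2.12  0.74  0.75 -2.82] 0.2676
rest -1 -20 [0.27 0.6  1.22 0.06 1.66 1.73] 0.0
  slot 0.11 [-0.83 -0.1   1.79  0.37  1.2   0.56] 0.0
  slot 0.06 [-0.83 -0.06  1.86  0.39  1.1   0.51] 0.0
  slot 0 [-0.83  0.01  1.92  0.42  0.98  0.45] 0.0
rest -1 -10 [0.29 0.48 1.37 0.03 1.46 1.75] 0.0
  slot 0.11 [-0.93 -0.16  1.91  0.57  1.12  0.37] 0.0
  slot 0.06 [-0.93 -0.11  1.97  0.61  1.02  0.3 ] 0.0
  slot 0 [-0.93 -0.03  2.03  0.67  0.91  0.19] 0.0
rest -1 0 [ 0.3   0.37  1.51 -0.    1.26  1.77] 0.0
  slot 0.11 [-1.02 -0.2   2.01  0.8   1.08  0.15] 0.0
  slot 0.06 [-1.02 -0.13  2.07  0.86  1.    0.04] 0.0
  slot 0 [-1.02 -0.03  2.12  0.94  0.9  -0.1 ] 0.0
rest -1 10 [ 0.32  0.27  1.65 -0.04  1.04  1.81] 0.0
  slot 0.11 [-1.12 -0.2   2.11  1.04  1.09 -0.09] 0.0
  slot 0.06 [-1.12 -0.11  2.15  1.11  1.03 -0.22] 0.0
  slot 0 [-1.12  0.01  2.19  1.21  0.96 -0.41] 0.0
```

```bash
cat > gr.py <<'E'
from fit import *
pr=[.4923,.258,.105]; R45=goalR(.105,45); Rs=np.c_[R45[:,0],R45[:,2],-R45[:,1]]
g=seat(pr,.0805)+Rs@[.085,0,.008]
R=goalR(.105,0,-1); tcp=g+R[:,1]*.019
E
python3 - <<'E'
from gr import *
o=st(); print(g,tcp)
cmd(o["position"]-R45[:,1]*.09+[0,0,.0],R45); cmd(tcp+[0,0,.17],goalR(.105,0,1))
E
```

```text
t 9.23 p [0.5589 0.2649 0.1362] q [ 0.426  0.064  2.104 -0.82   0.309 -0.544] F [ 0.2  -0.17  0.3 ] gap 0.501
[[ 0.704  0.703 -0.105]
 [ 0.074  0.075  0.994]
 [ 0.707 -0.707  0.001]]
[0.55830379 0.26495598 0.14068303] [0.55830379 0.26495598 0.12168303]
cmd [-0.   -9.    0.01] [-0.04 -0.01 -0.03]
cmd [ 10.95 -11.04   0.02] [-5.000e-02  1.000e-02  4.497e+01]
```

Request:
arm_command([
  [[0,-3,0,0,0,0,0],[0,-6,0,0,0,0,0],[0,-9,0,0,0,0,-1],[0,-12,0,0,0,0,-1],[3,-13,0,0,0,7,-1],[6,-13,0,0,0,14,-1],[8,-12,0,0,0,21,-1],[10,-11,0,0,0,28,-1],[11,-11,0,0,0,35,-1],[11,-11,0,0,0,42,-1],[11,-11,0,0,0,45,-1],[11,-11,0,0,0,45,-1]],
])

```text
time: 10.23
position: [0.5623, 0.2642, 0.2902]
tcp_rot: [-1.569, -0.079, 0.083]
force: [-0.6, -0.5, -0.0]
finger_gap: 1.0
```

```bash
python3 - <<'E'
from gr import *
o=st(); cmd(tcp+[0,0,.17],R)
g=grab_frame("scene"); h=grab_frame("top");drawP(g,M["scraper"],Rs,seat(pr,.08,0),None)
crop(g,150,310,340,500,5,"pics/s8.png");crop(h,190,330,170,300,5,"pics/t8.png")
E
```

```text
t 10.23 p [0.5623 0.2642 0.2902] q [ 3.000e-01  2.580e-01  1.306e+00  1.000e-03  1.580e+00 -1.374e+00] F [-0.64 -0.48 -0.02] gap 1.0
[[ 0.995 -0.003 -0.103]
 [ 0.103 -0.     0.995]
 [-0.003 -1.     0.   ]]
cmd [-0.39 -0.15  0.12] [ 2.5000e-01  1.7988e+02 -3.0000e-02]
```

View pics/s8.png

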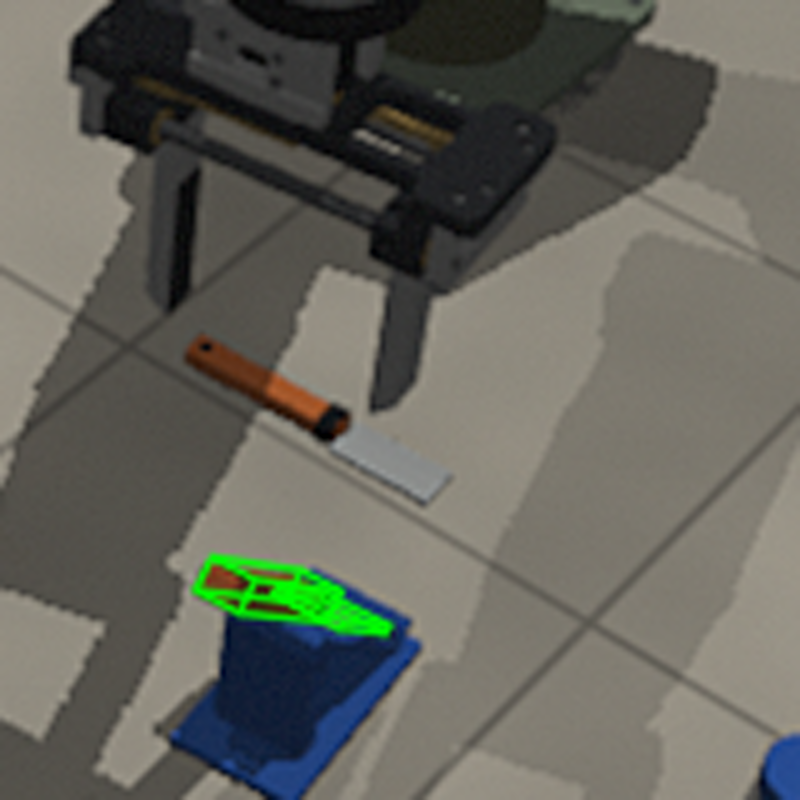

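Request:
arm_command([
  [[0,0,0,0,84,0,-1],[0,0,0,0,84,0,-1],[0,0,0,0,84,0,-1],[0,0,0,0,84,0,-1],[0,0,0,0,84,0,-1],[0,0,0,0,84,0,-1],[0,0,0,0,84,0,-1],[0,0,0,0,84,0,-1],[0,0,0,0,84,0,-1],[0,0,0,0,84,0,-1],[0,0,0,0,84,0,-1],[0,0,0,0,84,0,-1]],
])

```text
time: 11.33
position: [0.5571, 0.2651, 0.2922]
tcp_rot: [-1.298, 1.056, -1.056]
force: [-0.2, 0.2, 0.2]
finger_gap: 0.997
```

Request:
arm_command([
  [[0,0,0,0,84,0,-1],[0,0,0,0,84,0,-1],[0,0,0,0,84,0,-1],[0,0,0,0,84,0,-1],[0,0,0,0,84,0,-1],[0,0,0,0,84,0,-1],[0,0,0,0,84,0,-1],[0,0,0,0,84,0,-1],[0,0,0,0,84,0,-1],[0,0,0,0,84,0,-1],[0,0,0,0,84,0,-1],[0,0,0,0,84,0,-1]],
])

```text
time: 12.33
position: [0.5572, 0.2651, 0.2922]
tcp_rot: [-0.32, 2.054, -2.053]
force: [-0.3, -0.2, 0.1]
finger_gap: 0.998
```

```bash
python3 - <<'E'
from gr import *
o=st(); cmd(tcp+[0,0,.17],R); cmd(tcp,R)
E
```

```text
t 12.33 p [0.5572 0.2651 0.2922] q [0.304 0.244 1.318 0.    1.577 1.564] F [-0.27 -0.16  0.08] gap 0.998
[[-0.952  0.001  0.305]
 [-0.305  0.001 -0.952]
 [-0.001 -1.    -0.   ]]
cmd [-0.1   0.05  0.05] [ 0.03 11.77 -0.07]
cmd [-0.08 17.05  0.06] [ 0.03 11.77 -0.07]
```

Request:
arm_command([
  [[-0.1,0,0.1,0,7,0,0],[-0.1,0,0.1,0,11.8,0,0],[-0.1,4,0.1,0,11.8,0,0],[-0.1,7,0.1,0,11.8,0,0],[-0.1,10,0.1,0,11.8,0,0],[-0.1,12,0.1,0,11.8,0,0],[-0.1,12,0.1,0,11.8,0,0],[-0.1,12,0.1,0,11.8,0,0]],
])

```text
time: 13.0
position: [0.558, 0.2642, 0.1712]
tcp_rot: [-0.122, 2.166, -2.166]
force: [0.1, 0.5, 0.5]
finger_gap: 0.507
```

```bash
python3 - <<'E'
from gr import *
o=st(); cmd(tcp,R); f=grab_frame("wrist"); drawP(f,M["scraper"],Rs,seat(pr,.08,0),o); cv2.imwrite("pics/w9.png",f["color"])
E
```

```text
t 13.0 p [0.558  0.2642 0.1712] q [3.020e-01 3.250e-01 1.466e+00 1.000e-03 1.353e+00 1.763e+00] F [0.08 0.55 0.48] gap 0.507
[[-0.994 -0.002  0.11 ]
 [-0.11  -0.    -0.994]
 [ 0.002 -1.    -0.   ]]
cmd [-0.05  4.95 -0.07] [0.01 0.28 0.13]
```

View pics/w9.png

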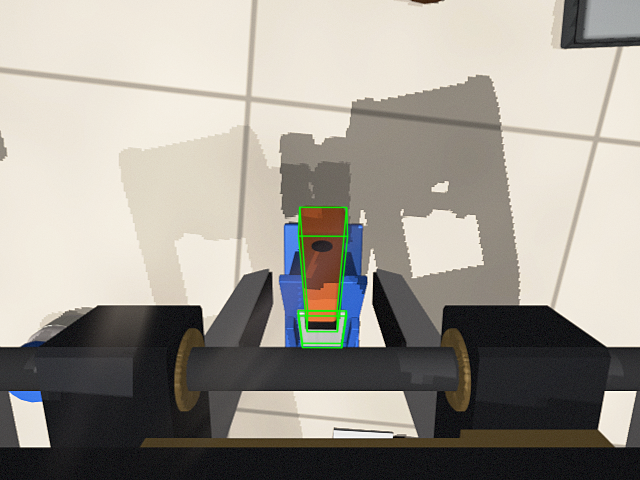

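Request:
arm_command([
  [[0,1.5,-0.1,0,0.3,0,0],[0,3,-0.1,0,0.3,0,0],[0,4.3,-0.1,0,0.3,0,0],[0,4.9,-0.1,0,0.3,0,0],[0,4.9,-0.1,0,0.3,0,1],[0,4.9,-0.1,0,0.3,0,1],[0,4.9,-0.1,0,0.3,0,1],[0,4.9,-0.1,0,0.3,0,1],[0,4.9,-0.1,0,0.3,0,1],[0,4.9,-0.1,0,0.3,0,1],[0,4.9,-0.1,0,0.3,0,1],[0,4.9,-0.1,0,0.3,0,1]],
])

```text
time: 14.05
position: [0.561, 0.2655, 0.1239]
tcp_rot: [-0.111, 2.169, -2.166]
force: [-0.7, -0.9, 4.8]
finger_gap: 0.229
```

```bash
python3 - <<'E'
from gr import *
o=st(); 
Rt=Rn.from_rotvec(o["tcp_rot"]).as_matrix(); print("scraper origin in tool",Rt.T@(seat(pr,.0805)-o["position"]))
f=grab_frame("wrist"); drawP(f,M["scraper"],Rs,seat(pr,.08,0),o); cv2.imwrite("pics/w10.png",f["color"])
E
```

```text
t 14.05 p [0.561  0.2655 0.1239] q [3.020e-01 3.740e-01 1.504e+00 1.000e-03 1.262e+00 1.769e+00] F [-0.74 -0.91  4.83] gap 0.229
[[-0.995  0.002  0.103]
 [-0.103  0.001 -0.995]
 [-0.002 -1.    -0.001]]
scraper origin in tool [0.05724935 0.04890626 0.00040876]
```

View pics/w10.png

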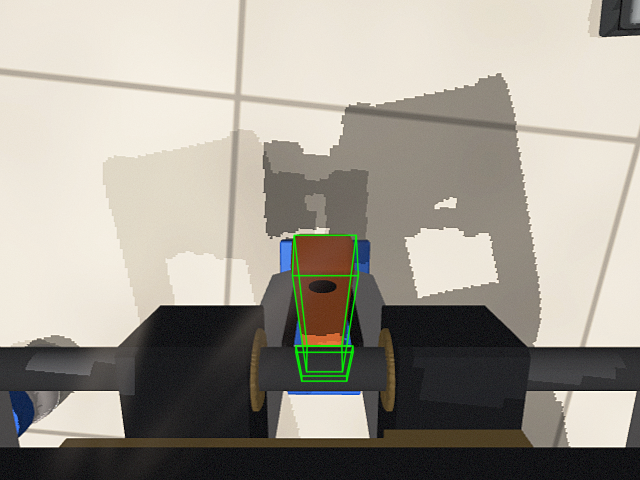

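Request:
arm_command([
  [[0.3,-0.3,0,0,0,0,1],[0.7,-0.7,0,0,0,0,1],[1.4,-1.4,0,0,0,0,1],[2.8,-2.8,0,0,0,0,1],[4.2,-4.2,0,0,0,0,1],[6,-6,0,0,0,0,1],[7.5,-8,0,0,0,0,1],[8.5,-10,0,0,0,0,1],[8.5,-12,0,0,0,0,1],[8.5,-13,0,0,0,0,1],[8.5,-13,0,0,0,0,1],[8.5,-13,0,0,0,0,1]],
])

```text
time: 15.1
position: [0.4749, 0.2563, 0.2524]
tcp_rot: [-0.114, 2.17, -2.168]
force: [-0.1, 0.3, -1.2]
finger_gap: 0.234
```

```bash
cat >> gr.py <<'E'
def held(frames,o,org,ang,col=(0,255,0)):
    """org: scraper origin in tool coords; ang: deg of scraper x above tool -x (flip tool), nominal 45"""
    Rt=Rn.from_rotvec(o["tcp_rot"]).as_matrix(); a=np.radians(ang)
    xs=np.array([-np.cos(a),-np.sin(a),0]); ys=np.array([0,0,-1.]); zs=np.cross(xs,ys)
    Rsc=Rt@np.c_[xs,ys,zs]; p=o["position"]+Rt@np.asarray(org)
    for f,b in frames: drawP(f,M["scraper"],Rsc,p,b,col)
    return p,Rsc
E
python3 - <<'E'
from gr import *
o=st(); f=grab_frame("wrist"); g=grab_frame("scene"); h=grab_frame("top")
crop(g,150,290,360,500,5,"pics/s11r.png")
held([(f,o),(g,None),(h,None)],o,[.0572,.0489,0],45)
cv2.imwrite("pics/w11.png",f["color"]);crop(g,150,290,360,500,5,"pics/s11.png");crop(h,190,330,170,300,5,"pics/t11.png")
E
```

```text
t 15.1 p [0.4749 0.2563 0.2524] q [3.340e-01 9.900e-02 1.568e+00 1.000e-03 1.477e+00 1.801e+00] F [-0.14  0.29 -1.16] gap 0.234
[[-0.995 -0.002  0.104]
 [-0.104  0.    -0.995]
 [ 0.002 -1.    -0.001]]
```

View pics/s11.png

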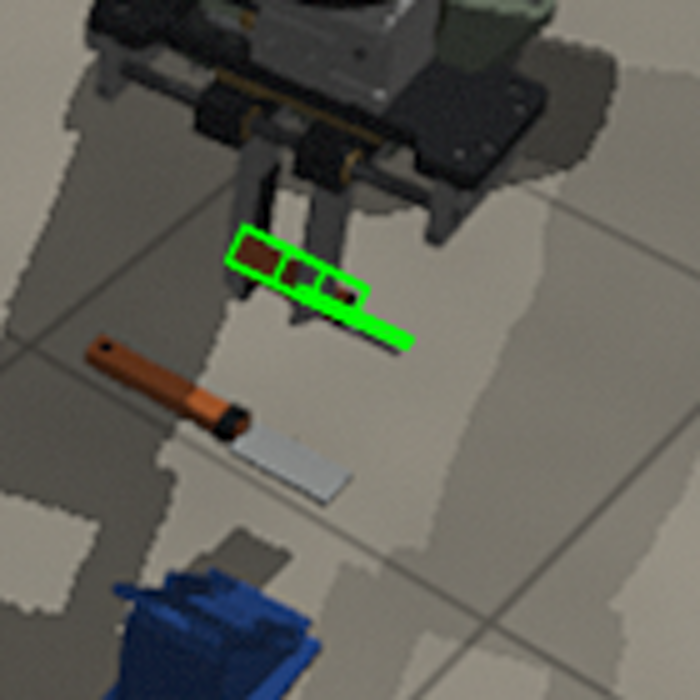

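View pics/s11r.png

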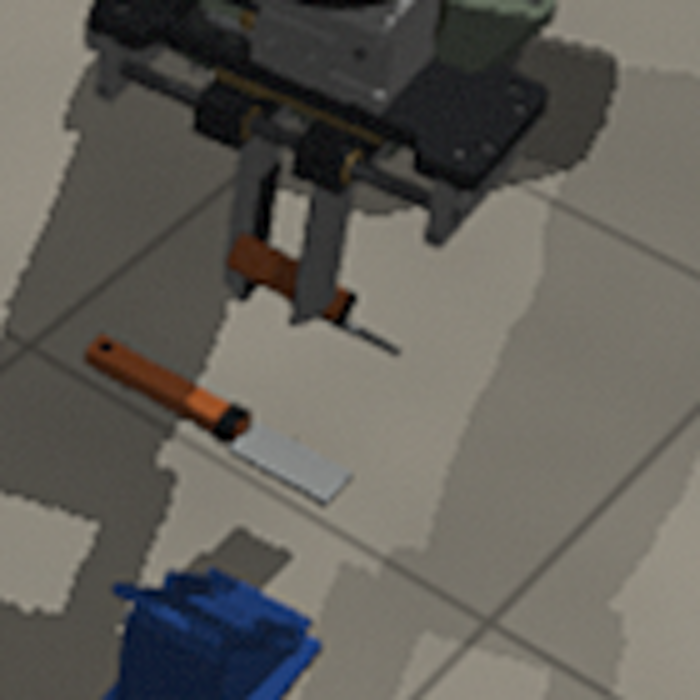

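View pics/w11.png

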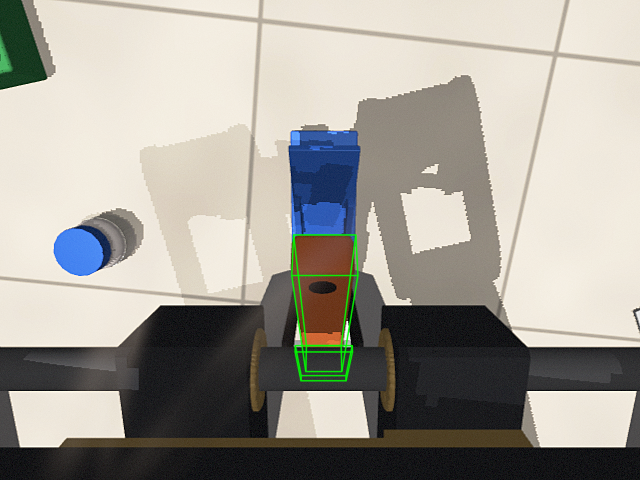

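```bash
cat >> gr.py <<'E'
ORG=np.array([.0572,.0489,0]); ANG=45.
def tgt(neck,yaw=.0921,org=ORG,ang=ANG,tilt=0.):
    """TCP pose so scraper stands upright with its neck at 'neck'"""
    Rt=goalR(yaw,90-ang+tilt,-1); a=np.radians(ang)
    xs=np.array([-np.cos(a),-np.sin(a),0]); ys=np.array([0,0,-1.]); zs=np.cross(xs,ys)
    return np.asarray(neck)-Rt@(org+.002*zs), Rt
SLOT=np.array([.5019,-.2534,.095])
E
python3 - <<'E'
from gr import *
from kin import ik
o=st(); p,Rt=tgt(SLOT+[0,0,.13]); print(p, Rt.round(3)); cmd(p,Rt)
q=o["joint_pos"]
for z in(.13,.1,.05,0):
    p,Rt=tgt(SLOT+[0,0,z]); q,e=ik(p,Rt,q); print(q.round(2),round(e,4))
E
```

```text
t 15.25 p [0.4745 0.256  0.2507] q [3.340e-01 1.010e-01 1.569e+00 1.000e-03 1.477e+00 1.801e+00] F [-0.43  0.68 -1.18] gap 0.23
[[-0.995 -0.004  0.103]
 [-0.103 -0.001 -0.995]
 [ 0.005 -1.     0.   ]]
[ 0.50973564 -0.25267629  0.30002403] [[-0.704  0.704  0.092]
 [-0.065  0.065 -0.996]
 [-0.707 -0.707 -0.   ]]
cmd [ 1.77 -4.92 50.96] [ 0.25  0.62 45.26]
[-1.02 -0.22  1.98  0.78  1.12  0.19] 0.0
[-1.02 -0.19  2.02  0.81  1.07  0.14] 0.0
[-1.02 -0.12  2.07  0.87  0.99  0.03] 0.0
[-1.02 -0.03  2.11  0.94  0.91 -0.09] 0.0
```

Request:
arm_command([
  [[0.5,-2,1.5,0,0,3,1],[1,-4,4,0,0,7,1],[1.5,-5,7,0,0,11,1],[1.8,-6,10,0,0,15,1],[1.8,-6,13,0,0,19,1],[1.8,-6,16,0,0,23,1],[1.8,-6,19,0,0,27,1],[1.8,-6,22,0,0,31,1],[1.8,-6,25,0,0,35,1],[1.8,-6,28,0,0,39,1],[1.8,-6,30,0,0,43,1],[1.8,-6,31,0.2,0.6,45.3,1]],
])

```text
time: 16.25
position: [0.4885, -0.0564, 0.3099]
tcp_rot: [0.646, 1.765, -1.697]
force: [-0.1, 0.1, -1.7]
finger_gap: 0.232
```

```bash
python3 - <<'E'
from gr import *
o=st(); p,Rt=tgt(SLOT+[0,0,.13]);cmd(p,Rt)
E
```

```text
t 16.25 p [ 0.4885 -0.0564  0.3099] q [-0.647 -0.587  2.192  0.608  0.99   0.64 ] F [-0.09  0.13 -1.71] gap 0.232
[[-0.702  0.707  0.088]
 [-0.06   0.064 -0.996]
 [-0.71  -0.704 -0.003]]
cmd [ 0.38  0.93 19.74] [-0.05 -0.29 -0.24]
```

Request:
arm_command([
  [[0,0,3,0,-0.2,-0.2,1],[0.1,0,6,0,-0.2,-0.2,1],[0.2,0.2,9,0,-0.2,-0.2,1],[0.3,0.4,12,0,-0.2,-0.2,1],[0.4,0.6,15,0,-0.2,-0.2,1],[0.4,0.8,17.5,0,-0.2,-0.2,1],[0.4,0.9,19,0,-0.2,-0.2,1],[0.4,0.9,19.7,0,-0.2,-0.2,1],[0.4,0.9,19.7,0,-0.2,-0.2,1],[0.4,0.9,19.7,0,-0.2,-0.2,1]],
])

```text
time: 17.08
position: [0.5113, -0.2488, 0.3019]
tcp_rot: [0.635, 1.767, -1.695]
force: [0.8, 0.1, -0.4]
finger_gap: 0.235
```

```bash
python3 - <<'E'
from gr import *
o=st(); f=grab_frame("wrist"); g=grab_frame("scene"); h=grab_frame("top")
crop(g,80,220,190,330,5,"pics/s12r.png");crop(h,190,330,370,510,5,"pics/t12r.png")
P,Rc=held([(f,o),(g,None),(h,None)],o,ORG,45); print(P,Rc.round(3))
p,Rt=tgt(SLOT+[0,0,.13]);cmd(p,Rt)
M["slot"]=[box(-26,-18,-21,21,95,95.01)]; pb=np.loadtxt("pb.txt")
for a,b in((f,o),(g,None),(h,None)): draw(a,"slot",pb,b,(0,0,255))
cv2.imwrite("pics/w12.png",f["color"]);crop(g,80,220,190,330,5,"pics/s12.png")
E
```

```text
t 17.08 p [ 0.5113 -0.2488  0.3019] q [-1.015 -0.222  1.975  0.782  1.12   0.203] F [ 0.84  0.06 -0.4 ] gap 0.235
[[-0.704  0.704  0.096]
 [-0.067  0.069 -0.995]
 [-0.707 -0.707 -0.002]]
[ 0.50541032 -0.24929472  0.22687044] [[ 0.    -0.096 -0.995]
 [-0.002  0.995 -0.096]
 [ 1.     0.002 -0.   ]]
cmd [0.36 0.04 0.43] [ 0.17  0.21 -0.07]
```

View pics/s12.png

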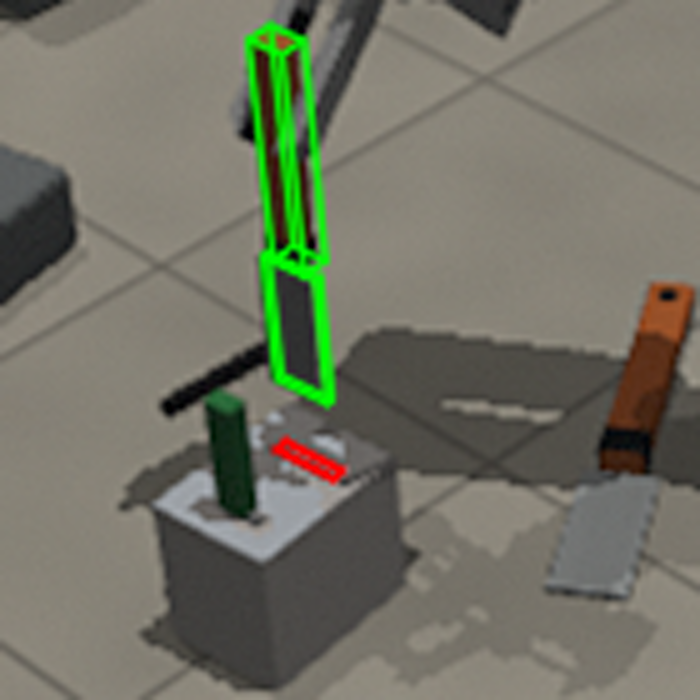

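View pics/s12r.png

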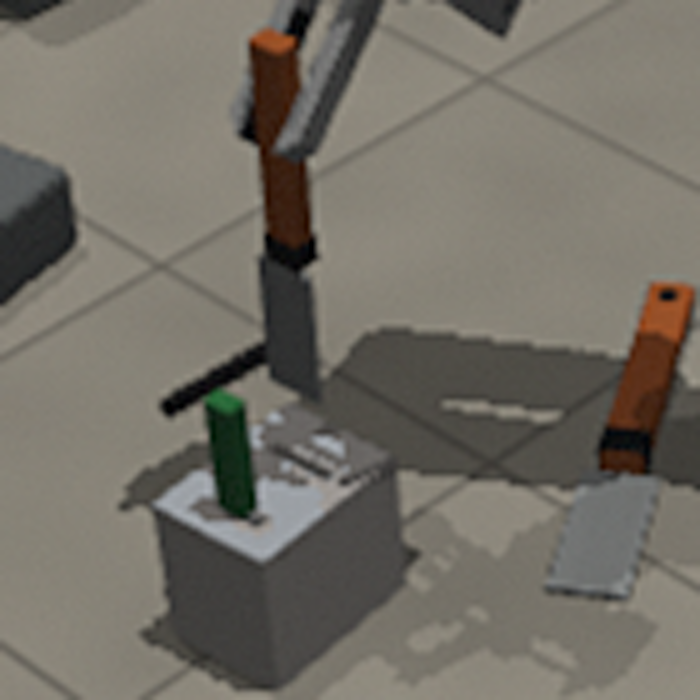

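View pics/t12r.png

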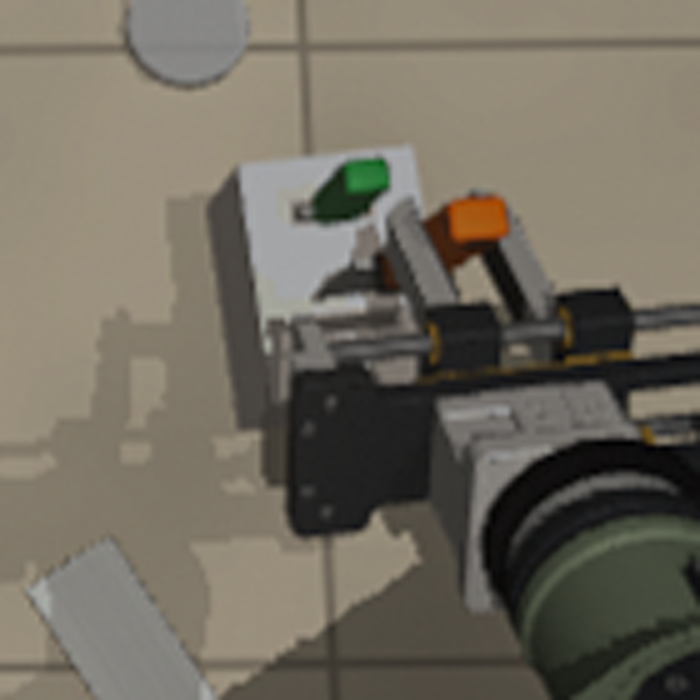

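View pics/w12.png

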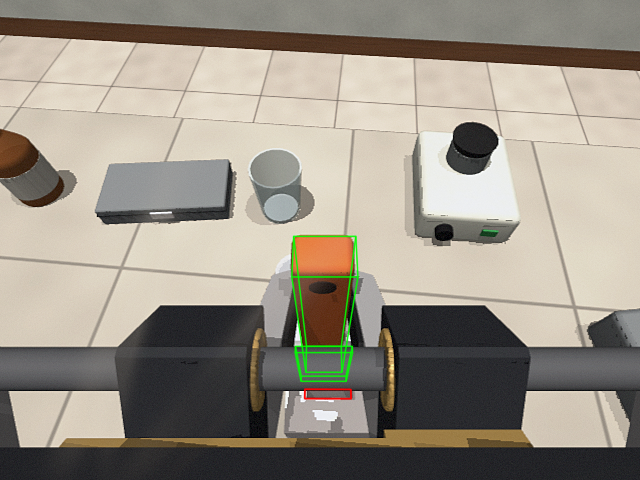

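```bash
python3 - <<'E'
from gr import *
o=st(); g=grab_frame("scene"); h=grab_frame("top")
def big(f,items,r0,r1,c0,c1,s,name):
    im=cv2.resize(f["color"][r0:r1,c0:c1],None,fx=s,fy=s,interpolation=cv2.INTER_CUBIC)
    for P,col in items:
        q=(proj(f,P)-[c0,r0]+.5)*s-.5
        for i in range(8):
            for b in(1,2,4):
                if not i&b: cv2.line(im,*[tuple(int(round(v*16)) for v in q[j]) for j in(i,i|b)],col,1,cv2.LINE_AA,4)
    cv2.imwrite(name,im)
pb=np.loadtxt("pb.txt")
a,Rc=held([],o,ORG,45)
it=[(W(pb,box(-26,-18,-21,21,95,95.01)),(0,0,255)),(W(pb,M["block"][0]),(0,255,255))]+[(P@Rc.T+a,(0,255,0)) for P in M["scraper"]]
big(g,it,125,215,210,280,8,"pics/s13.png"); big(g,it[:0],125,215,210,280,8,"pics/s13r.png")
big(g,it,80,140,225,265,9,"pics/s13b.png")
big(h,it[:2],210,290,405,465,9,"pics/t13.png")
E
```

```text
t 17.23 p [ 0.5116 -0.2482  0.3029] q [-1.014 -0.224  1.975  0.782  1.12   0.203] F [-0.54 -0.72 -0.51] gap 0.23
[[-0.703  0.705  0.097]
 [-0.069  0.068 -0.995]
 [-0.708 -0.706  0.001]]
```

View pics/s13.png

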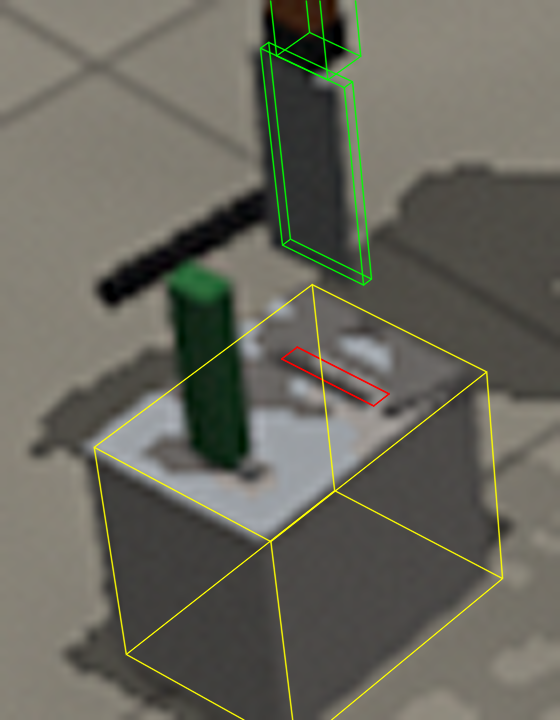

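View pics/s13b.png

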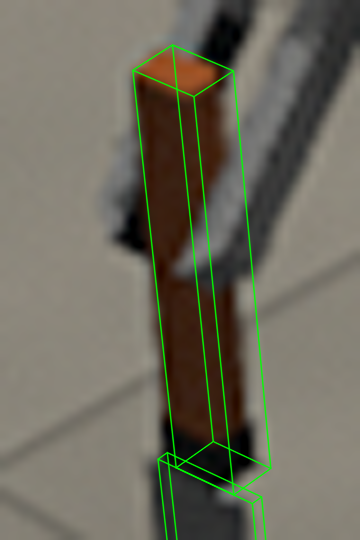

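View pics/s13r.png

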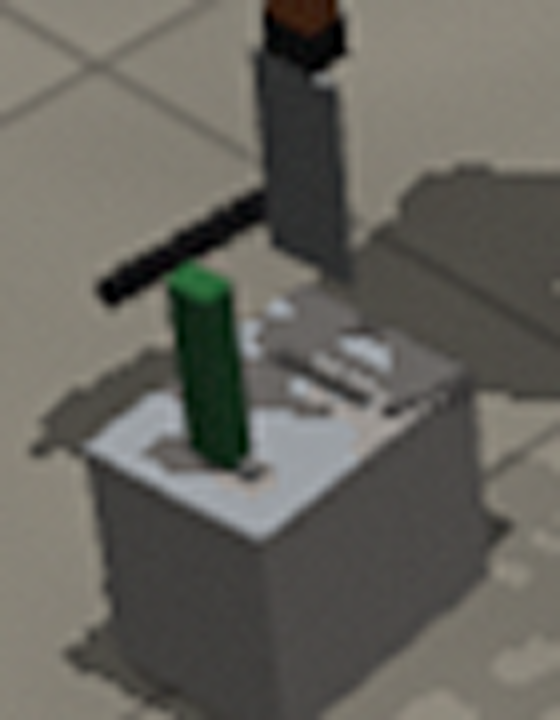

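```bash
cat >> gr.py <<'E'
def rot(org,d):  # scraper turned by d deg in the grip (ang+=d)
    a=np.radians(d); c,s=np.cos(a),np.sin(a); v=np.array(org)-[0,-.019,0]
    return np.array([c*v[0]-s*v[1],s*v[0]+c*v[1],0])+[0,-.019,0]
def big(f,items,r0,r1,c0,c1,s,name):
    im=cv2.resize(f["color"][r0:r1,c0:c1],None,fx=s,fy=s,interpolation=cv2.INTER_CUBIC)
    for P,col in items:
        q=(proj(f,P)-[c0,r0]+.5)*s-.5
        for i in range(8):
            for b in(1,2,4):
                if not i&b: cv2.line(im,*[tuple(int(round(v*16)) for v in q[j]) for j in(i,i|b)],col,1,cv2.LINE_AA,4)
    cv2.imwrite(name,im)
E
python3 - <<'E'
from gr import *
from scipy.optimize import least_squares
o=robot.get_obs(); g=grab_frame("scene")
# measured scene points (crop->full)
c=lambda x,y,s,c0,r0:np.array([c0+(x+.5)/s-.5,r0+(y+.5)/s-.5])
obs=[((-.080,.018,.002),c(272,243,8,210,125)),((-.080,-.018,.002),c(350,279,8,210,125)),((0,.018,.002),c(256,50,8,210,125)),((0,-.018,.002),c(341,84,8,210,125))]
bias=np.array([-1.1,0])
def pose(v):
    org=rot(ORG+[v[0],v[1],0],v[2]); P,Rc=held([],o,org,45+v[2]); return P+Rc[:,1]*v[3],Rc
def r(v):
    P,Rc=pose(v); X=np.array([Rc@np.array(a)+P for a,_ in obs]); 
    return np.concatenate([(proj(g,X)+bias-np.array([b for _,b in obs])).ravel(),np.array([v[0]/.003,v[1]/.003,v[3]/.002])*.3])
s=least_squares(r,[0,0,0,0],x_scale=[.01,.01,1,.01]); print(s.x,s.fun.round(2))
for d in (0,2): print(r([0,0,d,0]).round(2)[:8])
E
```

```text
[ 1.01998443e-02  1.63591147e-05  6.32365830e-01 -6.48408469e-03] [ 10.28   4.93  -9.53  -4.53  10.15   4.41 -10.88  -4.75   1.02   0.
  -0.97]
[ 10.62   4.68  -9.27  -4.82  10.25   4.13 -10.86  -5.06]
[  9.15   5.7  -10.74  -3.82   9.45   4.62 -11.67  -4.58]
```

```bash
python3 - <<'E'
from gr import *
from scipy.optimize import least_squares
o=robot.get_obs(); g=grab_frame("scene")
c=lambda x,y,s,c0,r0:np.array([c0+(x+.5)/s-.5,r0+(y+.5)/s-.5])
obs=[((-.080,-.018,.002),c(272,243,8,210,125)),((-.080,.018,.002),c(350,279,8,210,125)),((0,-.018,.002),c(256,50,8,210,125)),((0,.018,.002),c(341,84,8,210,125))]
bias=np.array([-1.1,0])
def pose(v):
    org=rot(ORG+[v[0],v[1],0],v[2]); P,Rc=held([],o,org,45+v[2]); return P+Rc[:,1]*v[3],Rc
def r(v):
    P,Rc=pose(v); X=np.array([Rc@np.array(a)+P for a,_ in obs]); 
    return np.concatenate([(proj(g,X)+bias-np.array([b for _,b in obs])).ravel(),np.array([v[0]/.003,v[1]/.003,v[3]/.002])*.3])
s=least_squares(r,[0,0,0,0],x_scale=[.01,.01,1,.01]); print(s.x.round(4),s.fun.round(2))
for d in (0,1,2): print(r([0,0,d,0]).round(2)[:8])
E
```

```text
[ 1.8000e-03 -8.0000e-04  1.1043e+00  1.0000e-04] [ 0.1   0.09  0.48  0.59 -0.22 -0.67 -0.37  0.02  0.18 -0.08  0.01]
[ 0.42 -0.37  0.8   0.13 -0.29 -0.86 -0.44 -0.17]
[-0.32  0.14  0.06  0.65 -0.7  -0.62 -0.84  0.08]
[-1.06  0.63 -0.67  1.15 -1.1  -0.38 -1.24  0.32]
```

```bash
cat >> gr.py <<'E'
ANG2=46.; ORG2=rot(ORG+[.0012,-.0006,0],1.)
E
python3 - <<'E'
from gr import *
o=st(); P,Rc=held([],o,ORG2,ANG2); print("neck-slot now",P+Rc[:,2]*.002-SLOT)
for z in (.13,.088): cmd(*tgt(SLOT+[0,0,z],org=ORG2,ang=ANG2))
E
```

```text
t 17.43 p [ 0.5117 -0.2488  0.3034] q [-1.014 -0.224  1.974  0.782  1.119  0.203] F [ 0.19 -0.13 -0.78] gap 0.231
[[-0.703  0.705  0.096]
 [-0.069  0.067 -0.995]
 [-0.708 -0.706  0.002]]
neck-slot now [0.00240137 0.00372307 0.13303075]
cmd [0.32 0.13 0.36] [ 0.11  0.23 -1.09]
cmd [3.29 3.1  0.36] [ 0.11  0.23 -1.09]
```

Request:
arm_command([
  [[0.3,0.1,0.2,0,0.2,-0.6,1],[0.3,0.1,0.4,0.1,0.2,-1.1,1],[1,0.8,0.4,0.1,0.2,-1.1,1],[1.7,1.5,0.4,0.1,0.2,-1.1,1],[2.4,2.2,0.4,0.1,0.2,-1.1,1],[3,2.8,0.4,0.1,0.2,-1.1,1],[3.3,3.1,0.4,0.1,0.2,-1.1,1],[3.3,3.1,0.4,0.1,0.2,-1.1,1],[3.3,3.1,0.4,0.1,0.2,-1.1,1]],
])

```text
time: 18.18
position: [0.5106, -0.2536, 0.2572]
tcp_rot: [0.625, 1.777, -1.71]
force: [-0.9, -0.9, -1.3]
finger_gap: 0.231
```

```bash
cat > look.py <<'E'
from gr import *
import sys
n=sys.argv[1]
o=st(); g=grab_frame("scene"); h=grab_frame("top"); f=grab_frame("wrist")
pb=np.loadtxt("pb.txt"); a,Rc=held([],o,ORG2,ANG2); print("neck-slot mm",((a+Rc[:,2]*.002-SLOT)*1e3).round(1),"up",Rc[:,0].round(3),"y",Rc[:,1].round(3))
it=[(W(pb,box(-26,-18,-21,21,95,95.01)),(0,0,255)),(W(pb,M["block"][0]),(0,255,255))]+[(P@Rc.T+a,(0,255,0)) for P in M["scraper"]]
big(g,it,105,205,210,280,8,f"pics/s{n}.png"); big(g,[],105,205,210,280,8,f"pics/s{n}r.png")
big(h,[],210,290,400,480,8,f"pics/t{n}.png"); cv2.imwrite(f"pics/w{n}.png",f["color"])
E
python3 look.py 14
```

```text
t 18.18 p [ 0.5106 -0.2536  0.2572] q [-1.011 -0.166  2.016  0.797  1.049  0.141] F [-0.92 -0.88 -1.29] gap 0.231
[[-0.717  0.691  0.091]
 [-0.065  0.064 -0.996]
 [-0.694 -0.72  -0.001]]
neck-slot mm [-0.2 -0.9 87. ] up [ 0.001 -0.001  1.   ] y [-0.091  0.996  0.001]
```

View pics/s14.png

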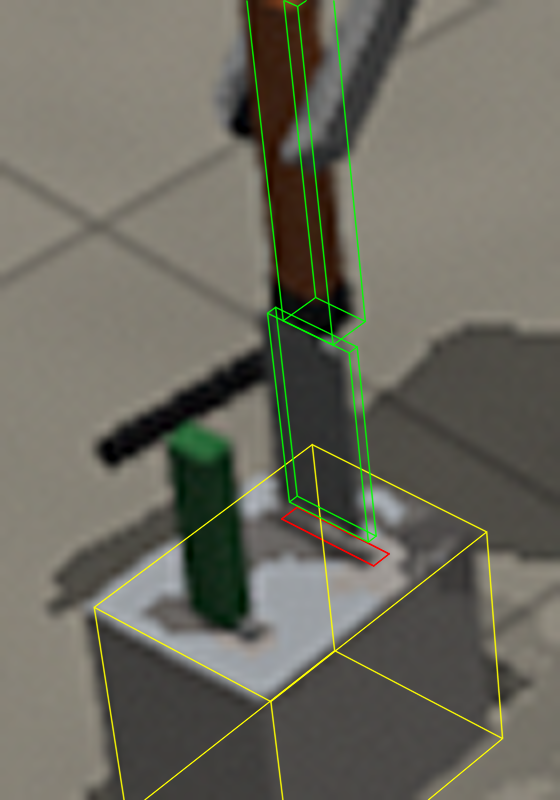

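View pics/s14r.png

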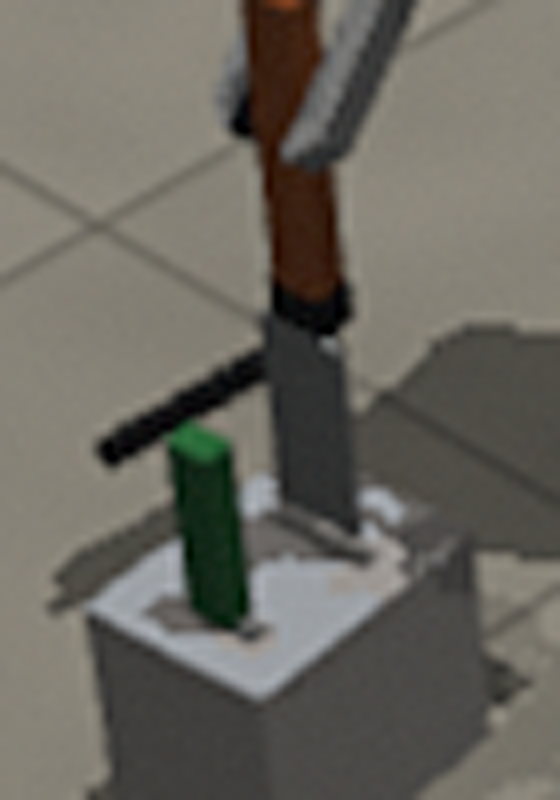

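View pics/w14.png

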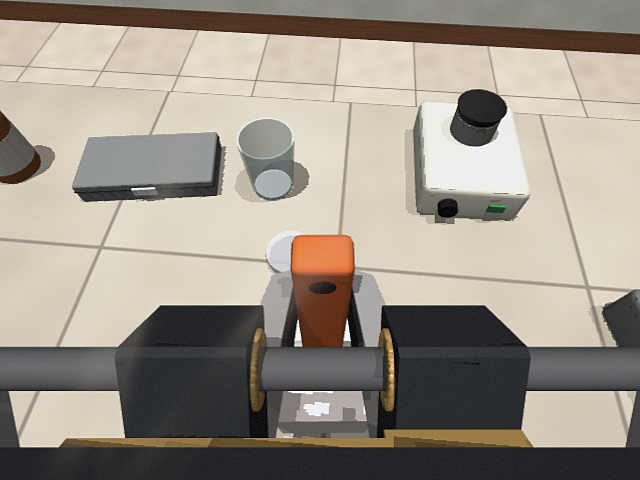

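```bash
cat >> gr.py <<'E'
def xsv(a): a=np.radians(a); return np.array([-np.cos(a),-np.sin(a),0])
ANG3=46.7; ORG3=ORG2-.08*xsv(46.)+.08*xsv(46.7)
E
sed -i 's/ORG2,ANG2/ORG3,ANG3/' look.py
python3 - <<'E'
from gr import *
o=st(); P,Rc=held([],o,ORG3,ANG3); print("neck-slot now",P+Rc[:,2]*.002-SLOT)
for z in (.088,.075,.06,.03,0): cmd(*tgt(SLOT+[0,0,z],org=ORG3,ang=ANG3))
E
```

```text
t 18.33 p [ 0.511  -0.2542  0.2586] q [-1.011 -0.167  2.014  0.797  1.049  0.141] F [ 0.33  0.62 -0.98] gap 0.228
[[-0.716  0.692  0.091]
 [-0.066  0.063 -0.996]
 [-0.695 -0.719  0.001]]
neck-slot now [-0.00075954 -0.00172384  0.08832122]
cmd [-0.1   0.16 -0.16] [-0.05  0.01 -0.72]
cmd [ 0.8   1.1  -0.16] [-0.05  0.01 -0.72]
cmd [ 1.84  2.17 -0.16] [-0.05  0.01 -0.72]
cmd [ 3.93  4.33 -0.16] [-0.05  0.01 -0.72]
cmd [ 6.01  6.49 -0.17] [-0.05  0.01 -0.72]
```

Request:
arm_command([
  [[-0.1,0.1,-0.1,0,0,-0.7,1],[0,0.3,-0.1,0,0,-0.7,1],[0.3,0.6,-0.1,0,0,-0.7,1],[0.6,0.9,-0.1,0,0,-0.7,1],[0.8,1.1,-0.1,0,0,-0.7,1],[0.8,1.1,-0.1,0,0,-0.7,1]],
])

```text
time: 18.83
position: [0.512, -0.2521, 0.243]
tcp_rot: [0.614, 1.786, -1.719]
force: [0.4, -1.2, -0.6]
finger_gap: 0.23
```

```bash
python3 look.py 15
```

```text
t 18.83 p [ 0.512  -0.2521  0.243 ] q [-0.999 -0.146  2.024  0.792  1.023  0.136] F [ 0.38 -1.17 -0.56] gap 0.23
[[-0.726  0.682  0.092]
 [-0.066  0.064 -0.996]
 [-0.685 -0.729 -0.002]]
neck-slot mm [-0.8  0.4 72.9] up [ 0.002 -0.002  1.   ] y [-0.092  0.996  0.002]
```

View pics/s15r.png

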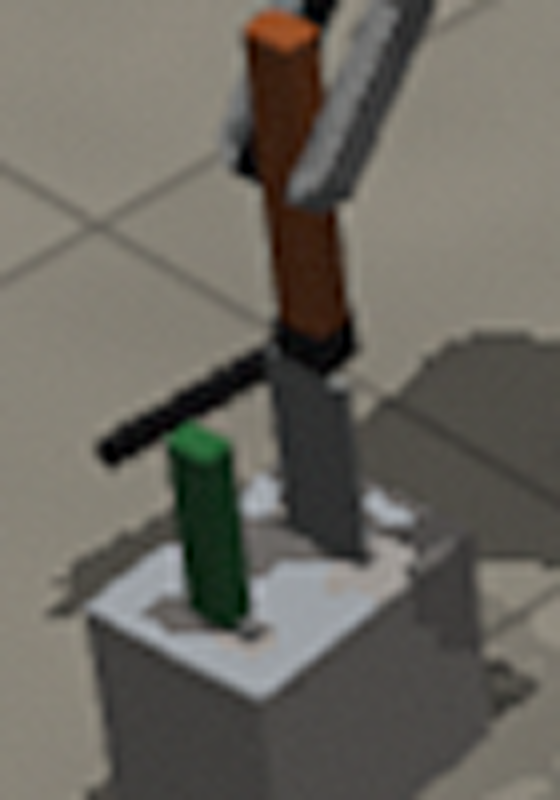

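View pics/s15.png

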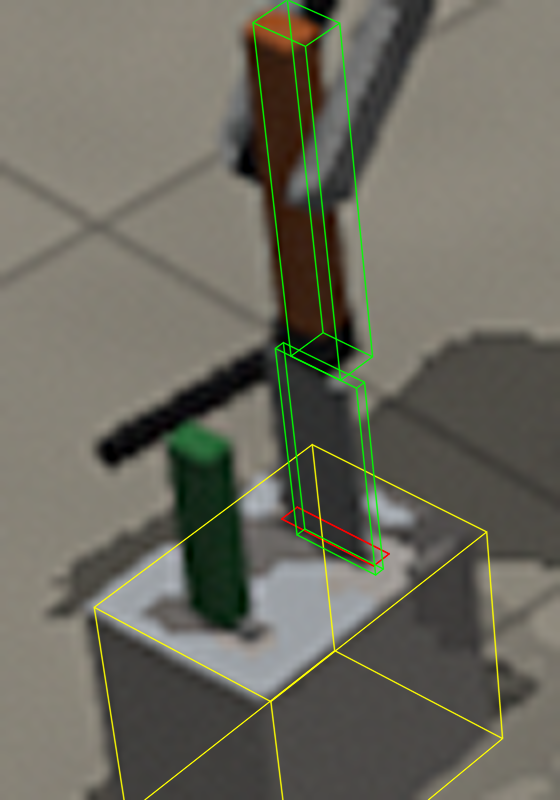

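Request:
arm_command([
  [[0.35,0.35,0,0,0,0,1],[0.7,0.7,0,0,0,0,1],[1.0,1.0,0,0,0,0,1],[1.0,1.0,0,0,0,0,1],[1.0,1.0,0,0,0,0,1]],
])

```text
time: 19.4
position: [0.5119, -0.2524, 0.2296]
tcp_rot: [0.615, 1.785, -1.719]
force: [0.4, 0.1, -0.3]
finger_gap: 0.229
```

```bash
python3 look.py 16
```

```text
t 19.4 p [ 0.5119 -0.2524  0.2296] q [-1.    -0.128  2.039  0.808  1.     0.106] F [ 0.37  0.05 -0.3 ] gap 0.229
[[-0.725  0.682  0.091]
 [-0.066  0.064 -0.996]
 [-0.685 -0.728 -0.001]]
neck-slot mm [-0.9  0.1 59.5] up [ 0.001 -0.001  1.   ] y [-0.091  0.996  0.001]
```

View pics/s16r.png

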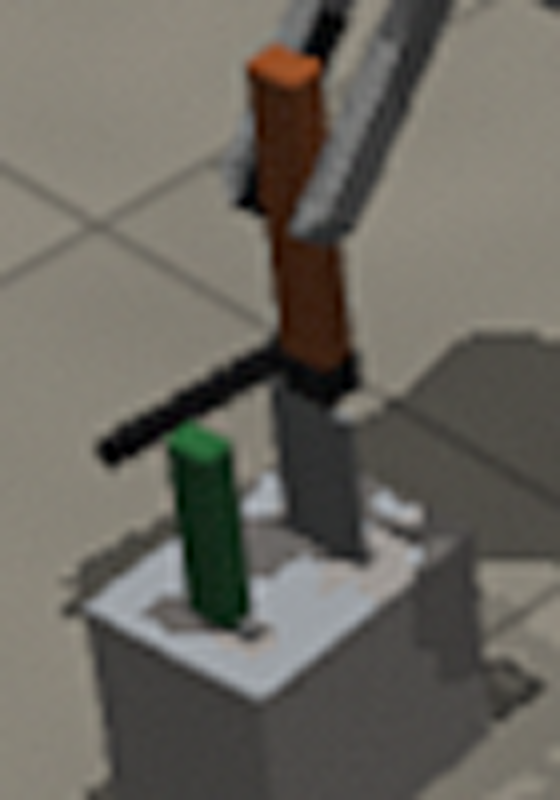

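Request:
arm_command([
  [[0.4,0.42,0,0,0,0,1],[0.8,0.84,0,0,0,0,1],[1.2,1.27,0,0,0,0,1],[1.6,1.7,0,0,0,0,1],[1.8,1.92,0,0,0,0,1],[1.8,1.92,0,0,0,0,1]],
])

```text
time: 20.05
position: [0.5117, -0.2522, 0.2025]
tcp_rot: [0.614, 1.786, -1.719]
force: [0.5, 0.3, -1.2]
finger_gap: 0.232
```

```bash
python3 look.py 17
```

```text
t 20.05 p [ 0.5117 -0.2522  0.2025] q [-0.999 -0.089  2.067  0.84   0.955  0.048] F [ 0.48  0.28 -1.18] gap 0.232
[[-0.726  0.682  0.091]
 [-0.065  0.064 -0.996]
 [-0.685 -0.729 -0.002]]
neck-slot mm [-1.1  0.3 32.4] up [ 0.002 -0.002  1.   ] y [-0.091  0.996  0.002]
```

View pics/s17.png

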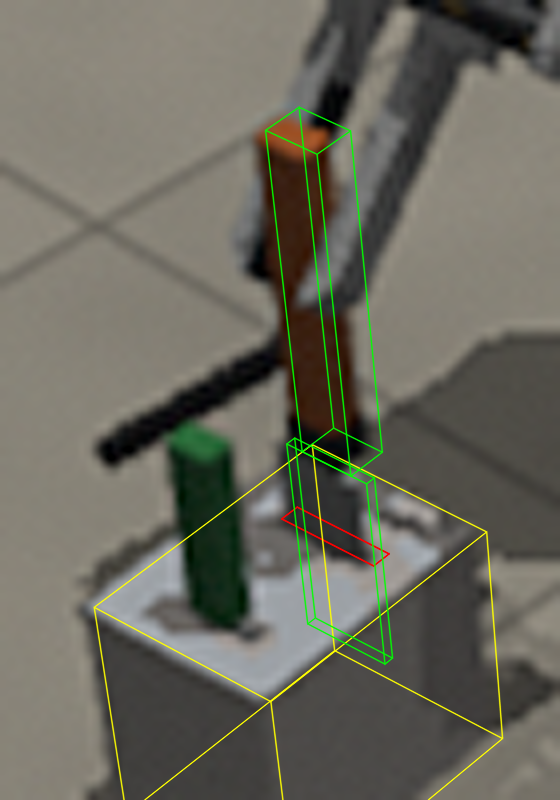

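Request:
arm_command([
  [[0.4,0.42,0,0,0,0,1],[0.8,0.85,0,0,0,0,1],[1.2,1.28,0,0,0,0,1],[1.5,1.6,0,0,0,0,1],[1.65,1.75,0,0,0,0,1],[1.65,1.75,0,0,0,0,1]],
])

```text
time: 20.7
position: [0.5118, -0.2522, 0.1789]
tcp_rot: [0.615, 1.785, -1.719]
force: [-0.0, 0.3, -1.2]
finger_gap: 0.23
```

```bash
python3 look.py 18
```

```text
t 20.7 p [ 0.5118 -0.2522  0.1789] q [-0.999 -0.049  2.087  0.875  0.915 -0.01 ] F [-0.02  0.32 -1.2 ] gap 0.23
[[-0.726  0.682  0.091]
 [-0.065  0.064 -0.996]
 [-0.685 -0.729 -0.002]]
neck-slot mm [-0.9  0.3  8.8] up [ 0.001 -0.002  1.   ] y [-0.091  0.996  0.002]
```

View pics/s18.png

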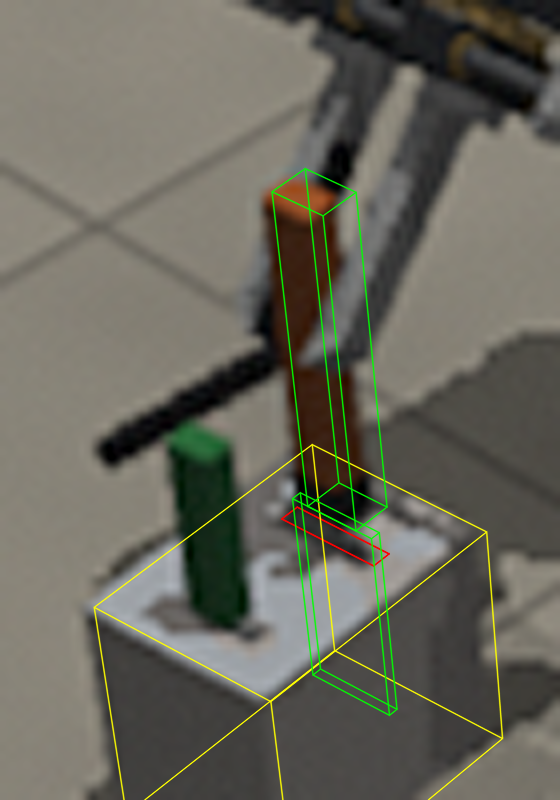

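Request:
arm_command([
  [[0.2,0.21,0,0,0,0,1],[0.4,0.42,0,0,0,0,1],[0.5,0.53,0,0,0,0,1],[0.5,0.53,0,0,0,0,1],[0.5,0.53,0,0,0,0,1]],
])

```text
time: 21.27
position: [0.512, -0.2525, 0.1723]
tcp_rot: [0.614, 1.784, -1.719]
force: [-1.1, 0.5, -1.1]
finger_gap: 0.232
```

Request:
arm_command([
  [[0.07,0.07,0,0,0,0,1],[0.1,0.11,0,0,0,0,1],[0.14,0.15,0,0,0,0,1],[0.14,0.15,0,0,0,0,1]],
])

```text
time: 21.6
position: [0.5121, -0.2527, 0.1705]
tcp_rot: [0.614, 1.783, -1.719]
force: [-2.4, -0.1, -0.1]
finger_gap: 0.231
```

```bash
python3 look.py 19
```

```text
t 21.6 p [ 0.5121 -0.2527  0.1705] q [-0.999 -0.034  2.094  0.889  0.9   -0.033] F [-2.42 -0.14 -0.06] gap 0.231
[[-0.725  0.683  0.091]
 [-0.067  0.063 -0.996]
 [-0.685 -0.728 -0.   ]]
neck-slot mm [-0.6 -0.3  0.4] up [ 0. -0.  1.] y [-0.091  0.996  0.   ]
```

View pics/s19r.png

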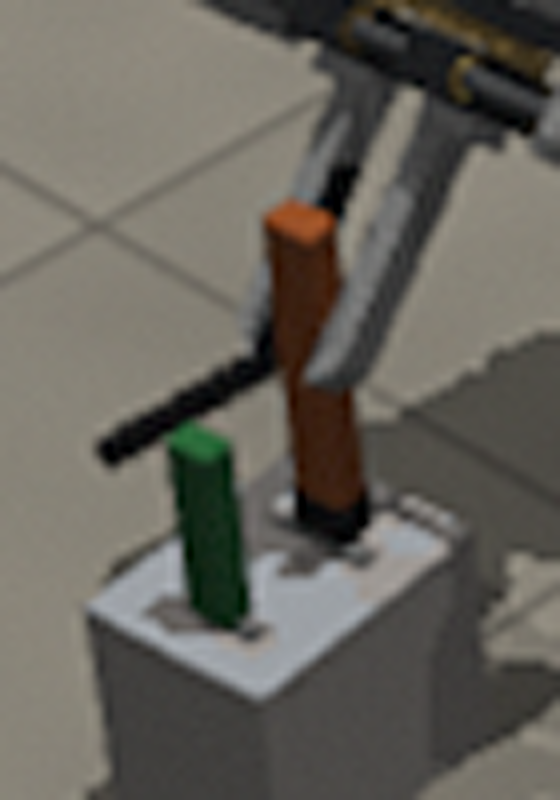

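Request:
arm_command([
  [[0.07,0.07,0,0,0,0,1],[0.14,0.15,0,0,0,0,1],[0.14,0.15,0,0,0,0,1],[0.14,0.15,0,0,0,0,1]],
])

```text
time: 22.08
position: [0.512, -0.2527, 0.1683]
tcp_rot: [0.614, 1.783, -1.719]
force: [-1.8, 0.2, -0.8]
finger_gap: 0.234
```

Request:
arm_command([
  [[0.07,0.07,0,0,0,0,1],[0.1,0.11,0,0,0,0,1],[0.14,0.15,0,0,0,0,1],[0.14,0.15,0,0,0,0,1]],
])

```text
time: 22.42
position: [0.5131, -0.2528, 0.1681]
tcp_rot: [0.616, 1.781, -1.717]
force: [-3.4, 1.5, 5.9]
finger_gap: 0.234
```

```bash
python3 look.py 20
```

```text
t 22.42 p [ 0.5131 -0.2528  0.1681] q [-0.999 -0.027  2.096  0.898  0.895 -0.043] F [-3.44  1.5   5.92] gap 0.234
[[-0.723  0.685  0.092]
 [-0.067  0.063 -0.996]
 [-0.688 -0.726  0.   ]]
neck-slot mm [ 0.6 -0.4 -2. ] up [-0.002 -0.     1.   ] y [-0.092  0.996 -0.   ]
```

View pics/s20r.png

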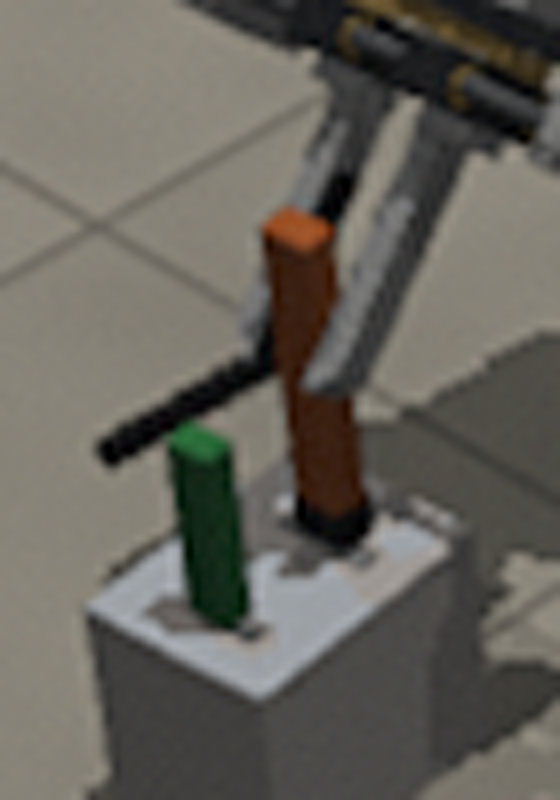

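Request:
arm_command([
  [[0,0,0,0,0,0,0],[0,0,0,0,0,0,0],[0,0,0,0,0,0,0],[0,0,0,0,0,0,0],[0,0,0,0,0,0,0],[0,0,0,0,0,0,0]],
])

```text
time: 23.07
position: [0.5121, -0.2525, 0.1663]
tcp_rot: [0.615, 1.784, -1.719]
force: [-0.2, 0.1, -0.0]
finger_gap: 0.501
```

```bash
python3 look.py 21
```

```text
t 23.07 p [ 0.5121 -0.2525  0.1663] q [-0.999 -0.026  2.097  0.896  0.893 -0.043] F [-0.23  0.09 -0.  ] gap 0.501
[[-0.725  0.683  0.091]
 [-0.066  0.063 -0.996]
 [-0.685 -0.728 -0.001]]
neck-slot mm [-0.6 -0.1 -3.9] up [ 0.001 -0.001  1.   ] y [-0.091  0.996  0.001]
```

View pics/s21r.png

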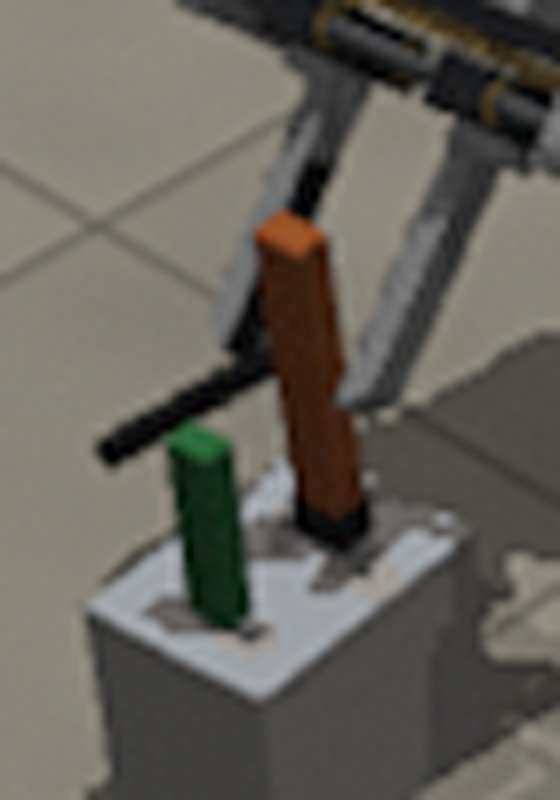

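View pics/w21.png

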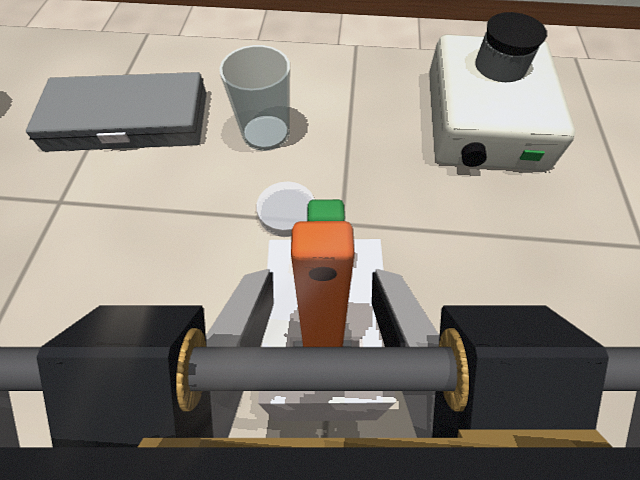

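Request:
arm_command([
  [[0,-0.5,0,0,0,0,-0.3],[0,-1.5,0,0,0,0,-0.3],[0,-3,0,0,0,0,-0.3],[0,-5,0,0,0,0,-0.3],[0,-7,0,0,0,0,-0.3],[0,-9,0,0,0,0,-0.3],[0,-11,0,0,0,0,-0.3],[0,-13,0,0,0,0,-0.3],[0,-14,0,0,0,0,-0.3],[0,-14,0,0,0,0,-0.3],[0,-14,0,0,0,0,-0.3]],
])

```text
time: 24.13
position: [0.4161, -0.2621, 0.2692]
tcp_rot: [0.615, 1.781, -1.722]
force: [0.3, -0.2, -0.5]
finger_gap: 0.651
```

```bash
sed -i 's/^a,Rc=.*//' look.py; python3 - <<'E'
from gr import *
o=st(); g=grab_frame("scene"); h=grab_frame("top"); f=grab_frame("wrist")
pb=np.loadtxt("pb.txt"); y=.0921
Rc=np.c_[[0,0,1],[-np.sin(y),np.cos(y),0],[-np.cos(y),-np.sin(y),0]]; a=SLOT-Rc[:,2]*.002
it=[(W(pb,M["block"][0]),(0,255,255))]+[(P@Rc.T+a,(0,255,0)) for P in M["scraper"]]
big(g,it,105,205,210,280,8,"pics/s22.png"); big(h,it,200,290,400,480,8,"pics/t22.png"); cv2.imwrite("pics/w22.png",f["color"]); cv2.imwrite("pics/t22f.png",h["color"])
E
```

```text
t 24.13 p [ 0.4161 -0.2621  0.2692] q [-1.256 -0.321  2.102  0.777  1.263  0.014] F [ 0.3  -0.19 -0.52] gap 0.651
[[-0.725  0.683  0.09 ]
 [-0.067  0.06  -0.996]
 [-0.686 -0.728  0.002]]
```

View pics/s22.png

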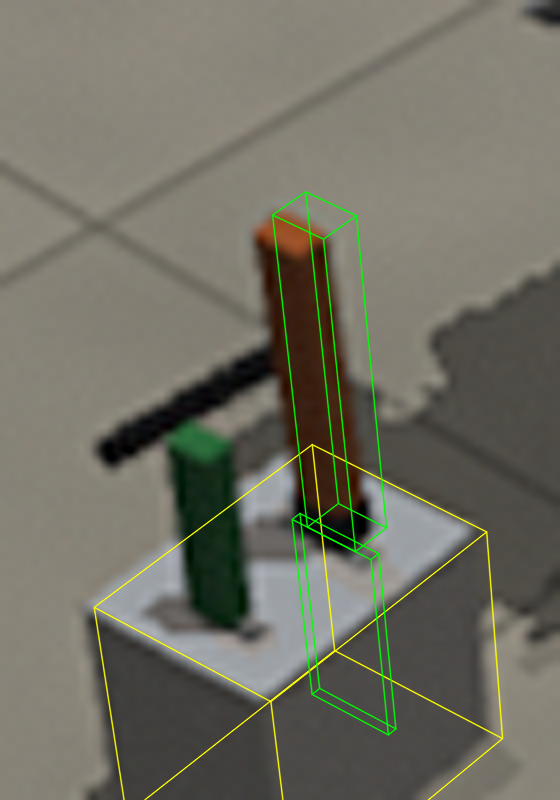

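View pics/t22.png

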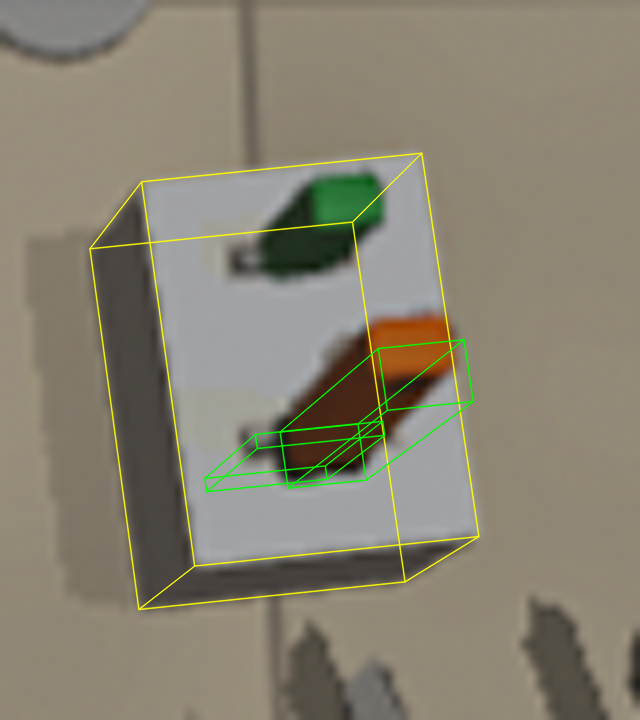

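View pics/w22.png

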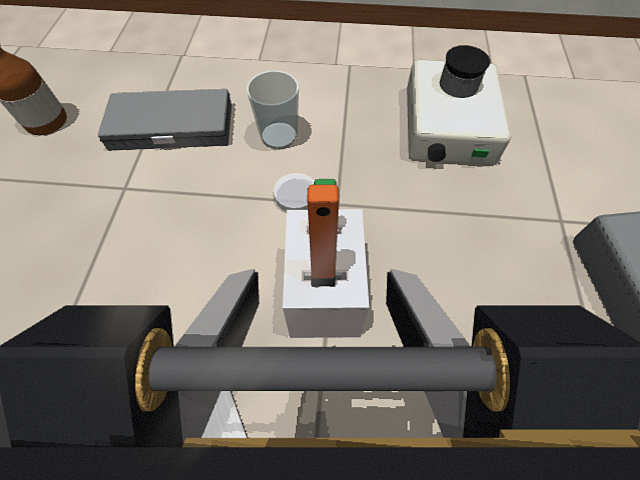

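View pics/t22f.png

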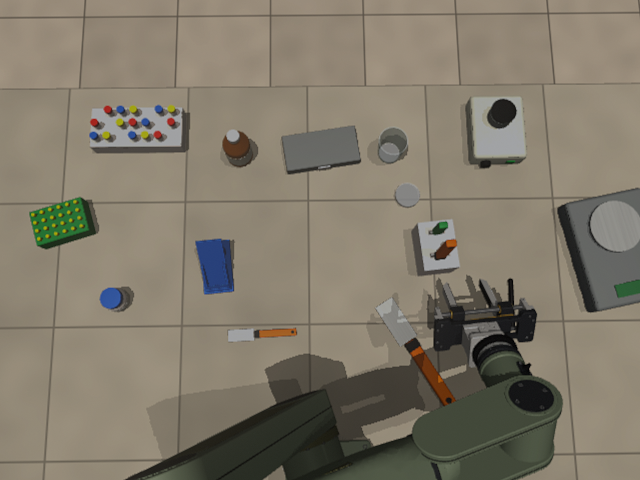

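```bash
python3 - <<'E'
from gr import *
o=st(); f=grab_frame("wrist"); g=grab_frame("scene")
y=.0921
def big2(f,items,r0,r1,c0,c1,s,name):
    im=cv2.resize(f["color"][r0:r1,c0:c1],None,fx=s,fy=s,interpolation=cv2.INTER_CUBIC); cv2.imwrite(name.replace(".png","r.png"),im)
    for P,col in items:
        q=(proj(f,P,o)-[c0,r0]+.5)*s-.5
        for i in range(8):
            for b in(1,2,4):
                if not i&b: cv2.line(im,*[tuple(int(round(v*16)) for v in q[j]) for j in(i,i|b)],col,1,cv2.LINE_AA,4)
    cv2.imwrite(name,im)
R0=np.c_[[0,0,1],[-np.sin(y),np.cos(y),0],[-np.cos(y),-np.sin(y),0]]
l=np.array([-np.sin(y),np.cos(y),0]); Rc=Rn.from_rotvec(l*np.radians(2.5)).as_matrix()@R0; a=SLOT-Rc[:,2]*.002
pb=np.loadtxt("pb.txt")
it=[(W(pb,M["block"][0]),(0,255,255)),(W(pb,box(-26,-18,-21,21,95,95.01)),(0,0,255))]+[(P@Rc.T+a,(0,255,0)) for P in M["scraper"][1:]]
big2(f,it,175,345,270,380,5,"pics/w23.png")
E
```

```text
t 24.28 p [ 0.4165 -0.2608  0.2676] q [-1.254 -0.318  2.103  0.777  1.263  0.014] F [0.9  0.58 0.43] gap 0.651
[[-0.725  0.682  0.092]
 [-0.066  0.064 -0.996]
 [-0.685 -0.728 -0.002]]
```

View pics/w23.png

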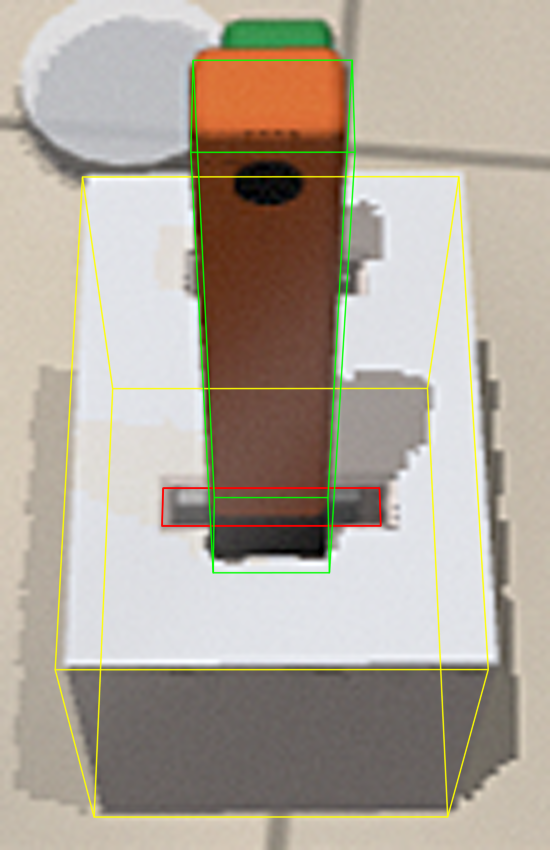

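View pics/w23r.png

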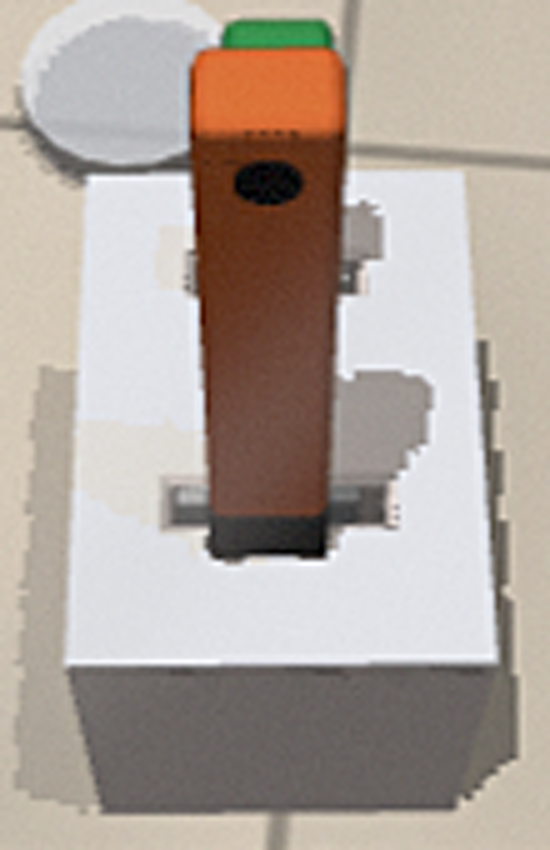

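Request:
arm_command([
  [[0,2,0,0,0,0,-0.2],[0,5,0,0,0,0,-0.2],[0,8,0,0,0,0,-0.2],[0,11,0,0,0,0,0],[0,13,0,0,0,0,0],[0,13.9,0,0,0,0,0],[0,13.9,0,0,0,0,1],[0,13.9,0,0,0,0,1],[0,13.9,0,0,0,0,1],[0,13.9,0,0,0,0,1],[0,13.9,0,0,0,0,1],[0,13.9,0,0,0,0,1]],
])

```text
time: 25.38
position: [0.5115, -0.2537, 0.1685]
tcp_rot: [0.616, 1.78, -1.72]
force: [-1.4, -0.3, 1.9]
finger_gap: 0.23
```

```bash
python3 - <<'E'
from gr import *
o=st(); Rt=Rn.from_rotvec(o["tcp_rot"]).as_matrix()
piv=SLOT+[.001,0,0]
l=np.array([-np.sin(.0921),np.cos(.0921),0])
for d in(-1,-2.,-2.8):
    D=Rn.from_rotvec(l*np.radians(d)).as_matrix()
    sh=np.array([-.001*abs(d)/2,0,0])
    cmd(piv+sh+D@(o["position"]-piv),D@Rt)
print("down 1cm:",(-Rt[2]).round(3))
E
```

```text
t 25.38 p [ 0.5115 -0.2537  0.1685] q [-1.002 -0.03   2.097  0.894  0.896 -0.043] F [-1.45 -0.26  1.94] gap 0.23
[[-0.724  0.684  0.09 ]
 [-0.067  0.061 -0.996]
 [-0.687 -0.727  0.002]]
cmd [ 0.12 -0.13 -0.  ] [0. 0. 1.]
cmd [ 0.24 -0.26 -0.01] [0. 0. 2.]
cmd [ 0.34 -0.37 -0.01] [0.   0.01 2.8 ]
down 1cm: [ 0.687  0.727 -0.002]
```

Request:
arm_command([
  [[0.1,-0.11,0,0,0,0.8,1],[0.2,-0.22,0,0,0,1.7,1],[0.3,-0.33,0,0,0,2.5,1],[0.3,-0.33,0,0,0,2.5,1]],
])

```text
time: 25.72
position: [0.5073, -0.254, 0.1689]
tcp_rot: [0.652, 1.755, -1.69]
force: [0.5, 0.6, 2.8]
finger_gap: 0.235
```

Request:
arm_command([
  [[0.07,0.07,0,0,0,0,1],[0.14,0.15,0,0,0,0,1],[0.14,0.15,0,0,0,0,1]],
])

```text
time: 25.97
position: [0.5086, -0.254, 0.1687]
tcp_rot: [0.651, 1.753, -1.688]
force: [-1.8, 1.8, 10.3]
finger_gap: 0.229
```

Request:
arm_command([
  [[0.1,0.1,0,0,0,0,1],[0.2,0.21,0,0,0,0,1],[0.2,0.21,0,0,0,0,1]],
])

```text
time: 26.22
position: [0.5099, -0.2542, 0.1677]
tcp_rot: [0.654, 1.75, -1.686]
force: [-1.7, 3.6, 14.7]
finger_gap: 0.231
```

```bash
cat > look2.py <<'E'
from gr import *
import sys
n=sys.argv[1]; o=st(); g=grab_frame("scene"); h=grab_frame("top"); f=grab_frame("wrist")
pb=np.loadtxt("pb.txt"); y=.0921
Rc=np.c_[[0,0,1],[-np.sin(y),np.cos(y),0],[-np.cos(y),-np.sin(y),0]]; a=SLOT-Rc[:,2]*.002
it=[(W(pb,M["block"][0]),(0,255,255))]+[(P@Rc.T+a,(0,255,0)) for P in M["scraper"]]
big(g,it,105,205,210,280,8,f"pics/s{n}.png"); big(h,it,200,290,400,480,8,f"pics/t{n}.png"); cv2.imwrite(f"pics/w{n}.png",f["color"])
E
python3 look2.py 24
```

```text
t 26.22 p [ 0.5099 -0.2542  0.1677] q [-1.036 -0.025  2.125  0.977  0.906 -0.14 ] F [-1.69  3.57 14.69] gap 0.231
[[-0.689  0.719  0.092]
 [-0.065  0.065 -0.996]
 [-0.722 -0.692  0.002]]
```

View pics/s24.png

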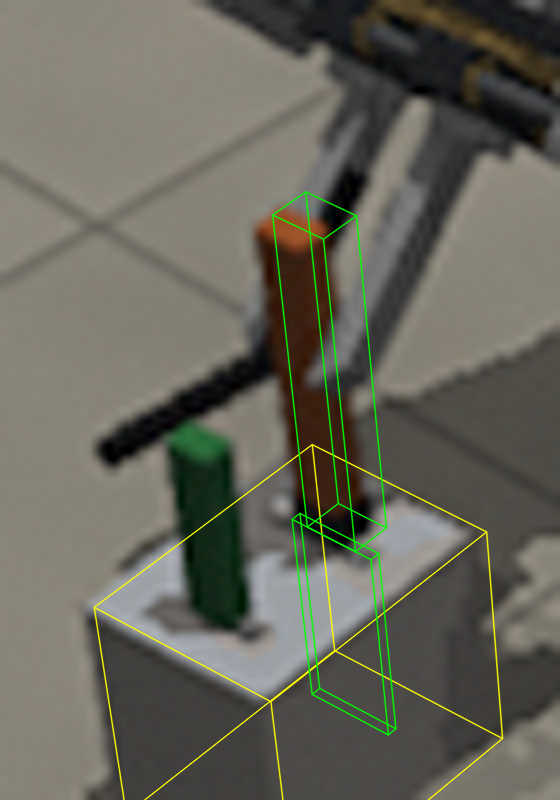

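Request:
arm_command([
  [[-0.1,-0.1,0,0,0,0,1],[-0.15,-0.15,0,0,0,0,1],[-0.15,-0.15,0,0,0,0,0.3],[-0.15,-0.15,0,0,0,0,0],[-0.15,-0.15,0,0,0,0,0],[-0.15,-0.15,0,0,0,0,0],[-0.15,-0.15,0,0,0,0,0],[-0.15,-0.15,0,0,0,0,0]],
])

```text
time: 27.03
position: [0.5069, -0.2529, 0.1642]
tcp_rot: [0.649, 1.758, -1.69]
force: [-0.4, -0.5, -1.0]
finger_gap: 0.498
```

Request:
arm_command([
  [[0,-0.5,0,0,0,0,-0.3],[0,-1.5,0,0,0,0,-0.3],[0,-3,0,0,0,0,-0.3],[0,-5,0,0,0,0,-0.3],[0,-7,0,0,0,0,-0.3],[0,-9,0,0,0,0,-0.3],[0,-11,0,0,0,0,-0.3],[0,-13,0,0,0,0,-0.3],[0,-14,0,0,0,0,-0.3],[0,-14,0,0,0,0,-0.3],[0,-14,0,0,0,0,-0.3]],
])

```text
time: 27.95
position: [0.4068, -0.263, 0.263]
tcp_rot: [0.649, 1.755, -1.693]
force: [0.1, 1.1, -0.2]
finger_gap: 0.651
```

```bash
python3 look2.py 25; python3 - <<'E'
import cv2
im=cv2.imread("pics/w25.png")[160:345,260:390]; cv2.imwrite("pics/w25c.png",cv2.resize(im,None,fx=4,fy=4,interpolation=cv2.INTER_CUBIC))
E
```

```text
t 27.95 p [ 0.4068 -0.263   0.263 ] q [-1.317 -0.326  2.141  0.829  1.283 -0.068] F [ 0.07  1.1  -0.24] gap 0.651
[[-0.695  0.714  0.09 ]
 [-0.064  0.063 -0.996]
 [-0.717 -0.697  0.002]]
```

View pics/w25c.png

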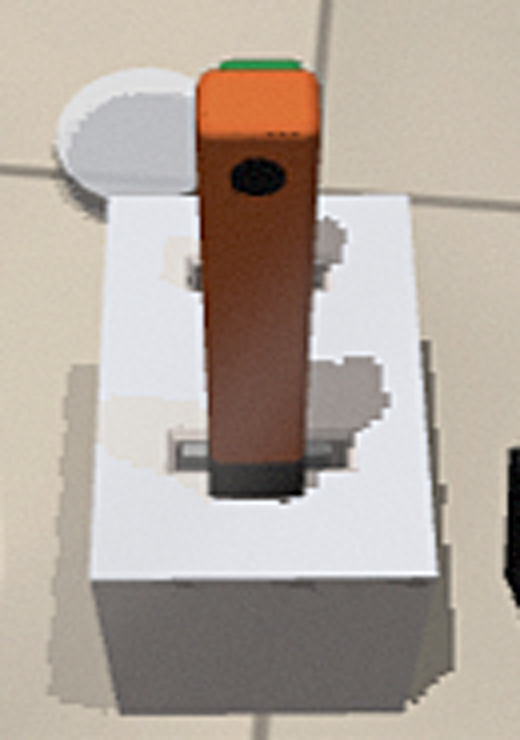

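View pics/t25.png

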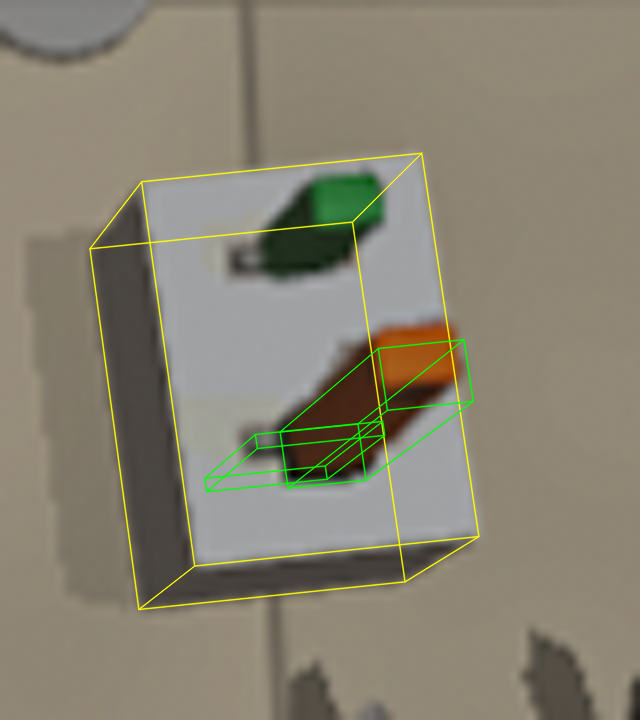

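View pics/s25.png

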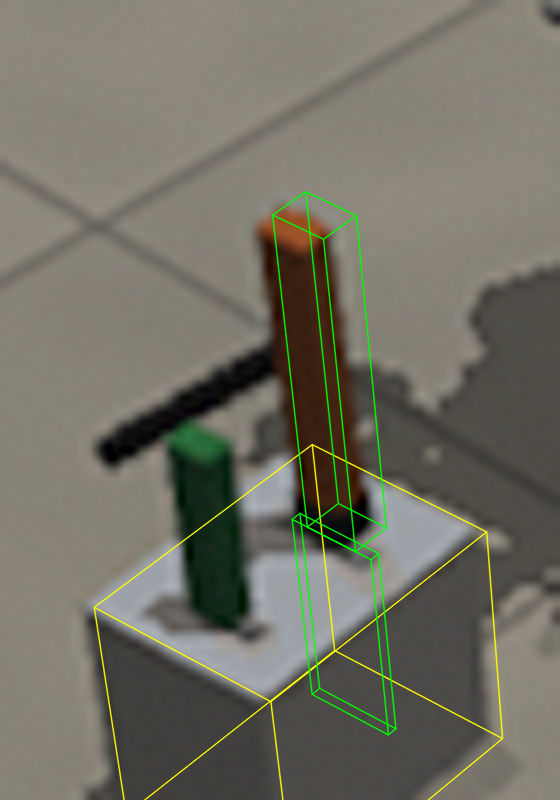

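```bash
python3 - <<'E'
from gr import *
o=st(); f=grab_frame("wrist")
c=lambda x,y:((x+.5)/4-.5+260,(y+.5)/4-.5+160)
A=onplane(f,c(257,497),.095,o);B=onplane(f,c(263,578),.095,o);S1=onplane(f,c(262,430),.095,o);S2=onplane(f,c(258,472),.095,o);D=onplane(f,c(257,196),.095,o)
u=np.array([np.cos(.092),np.sin(.092),0])
print("handle front bottom - block front edge mm (expect 55-22-2-12...)",(A-B)@u*1e3,"slot far/near",(S1-B)@u*1e3,(S2-B)@u*1e3,"depth",(D-B)@u*1e3)
X=A.copy(); print("px per mm height",(proj(f,A+[0,0,.001],o)-proj(f,A,o)),"px per mm fwd",proj(f,A+u*.001,o)-proj(f,A,o))
for v in range(2):
    t=c(257,137); 
    H=onplane(f,t,.225,o); print("handle top front edge x rel bottom mm",(H-A)@u*1e3)
E
```

```text
t 28.1 p [ 0.4073 -0.2617  0.2616] q [-1.315 -0.323  2.142  0.829  1.283 -0.068] F [ 0.25 -0.29  0.29] gap 0.647
[[-0.695  0.713  0.092]
 [-0.063  0.067 -0.996]
 [-0.716 -0.698 -0.002]]
handle front bottom - block front edge mm (expect 55-22-2-12...) 20.63645741741412 slot far/near 38.68023730097737 27.261909295309987 depth 109.75913483826068
px per mm height [[ 0.00198301 -0.46988965]] px per mm fwd [[-0.00231101 -0.95090457]]
handle top front edge x rel bottom mm 3.39594452665951
handle top front edge x rel bottom mm 3.39594452665951
```

```bash
python3 - <<'E'
from gr import *
o=st(); fs=[]
f=grab_frame("wrist"); a=f["color"].astype(float)
for _ in range(3): a+=grab_frame("wrist")["color"]
f["color"]=np.clip(a/4,0,255).astype(np.uint8)
im=cv2.resize(f["color"][255:310,292:358],None,fx=12,fy=10.9,interpolation=cv2.INTER_CUBIC); 
cv2.imwrite("pics/w26.png",cv2.resize(f["color"][255:310,292:358],None,fx=11,fy=11,interpolation=cv2.INTER_CUBIC))
E
```

```text
t 28.15 p [ 0.4074 -0.2616  0.2615] q [-1.315 -0.323  2.142  0.829  1.283 -0.068] F [-0.34 -0.05  0.02] gap 0.653
[[-0.695  0.713  0.092]
 [-0.063  0.067 -0.996]
 [-0.716 -0.698 -0.002]]
```

View pics/w26.png

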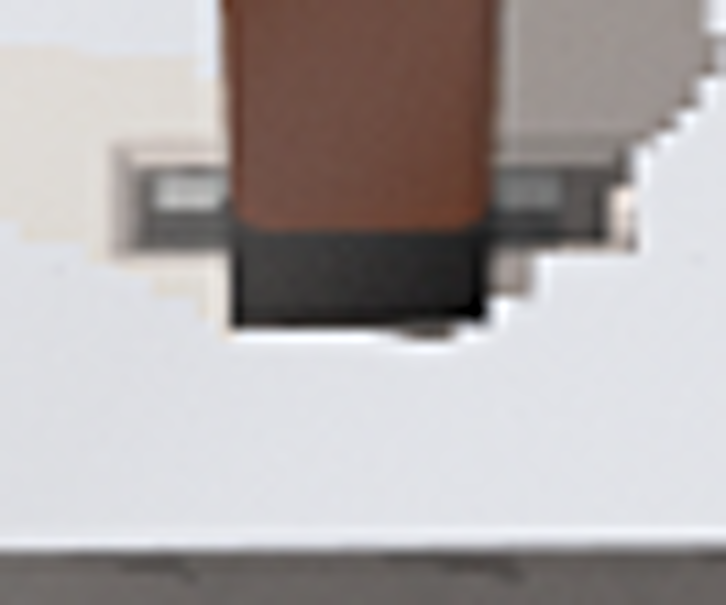

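```bash
python3 - <<'E'
from h import *
h=grab_frame("top"); cv2.imwrite("pics/t27.png",h["color"])
a=cv2.imread("pics/top0.png"); d=cv2.absdiff(a,h["color"]).max(2)
for n,(r0,r1,c0,c1) in {"bottle":(125,170,220,255),"slidebox":(122,175,280,362),"beaker":(125,165,375,410),"dish":(182,208,393,422),"jar":(285,312,98,130),"green":(218,240,428,452)}.items(): print(n,(d[r0:r1,c0:c1]>40).mean().round(3))
st(); workorder.close_job()
E
```

```text
bottle 0.0
slidebox 0.0
beaker 0.0
dish 0.0
jar 0.0
green 0.0
t 28.4 p [ 0.4074 -0.2619  0.2619] q [-1.315 -0.323  2.142  0.829  1.284 -0.068] F [-0.24  0.53  0.31] gap 0.65
[[-0.695  0.713  0.092]
 [-0.063  0.067 -0.996]
 [-0.717 -0.698 -0.001]]
the job is handed in; nothing more can be done
```

The scraper is standing in the free slot, released, and the job is handed in at about 28.4 s of the 64 s allowed. No verdict was reported.

**What I did:**
- I picked the 210 mm scraper. The look-alikes measured about 159 mm and 275 mm.
- I laid it in the sloping rest against the stop and let go.
- I turned the gripper half a turn so the last joint stayed in range. Then I took the raised handle, turned it upright and slid the blade into the slot while holding it.
- After the first release it leaned forward about 2.6°. I took hold again, straightened it, and pressed down until the force reached 15 N with almost no further movement. Then I let go and backed off.

**Last checks:**
- **Position:** the neck is within about 1–2 mm of the slot's centre.
- **Lean:** about 1.5°; the limit is about 6.9°.
- **Height:** I take the shoulder to be on the block's top. The images only bound it to about 3 mm above, against the 4 mm allowed. The 15 N press is my main evidence that it is home.
- **Other objects:** the top camera shows no change at the bottle, slide box, beaker, dish, jar or green tool. The marker was not part of that comparison; it looked in place in the earlier scene pictures.
- **Cameras:** the scene camera read about 1 pixel (2–3 mm) off from the top and wrist cameras. I corrected for that using the block's corners.

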